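# Hang the slotted tape bracket on the stand and lock it

### The arm

A 6-joint arm with a two-finger parallel gripper is mounted at the origin on a cart in front of the work surface, level with it; the furniture and walls round the work are solid. World frame = base frame: x ahead of the robot, y to its left, z up, the work surface at z = 0. Lengths are in m, angles in rad, forces in N, time in s.
With the tool pointing down it reaches from about 0.375 to 0.9 m from the base axis. Payload 3.1 kg.
Tool frame: the origin (TCP) lies on the centre line of the jaws, within the pads' length; the fingertips stand bot.tcp_to_tips ahead of it and the grasp point (between the pads) lies 8 mm behind it (bot.tcp_to_tips is the distance from the TCP to the fingertips, in m); y points along the fingers, x is the direction in which the jaws open and shut, and the axes are right-handed (so a half turn about y gives the same grasp; the last joint's range is limited). The gripper opens to 85 mm and grips with 20 to 120 N. Pads are 22 mm wide; open, the fingers measure 114 mm over their backs; the gripper's body (76 mm by 85 mm) begins 54 mm behind the grasp point. The pads swing forward as they close: fully open they stand 13 mm farther back than shut.
Start: joints at [1.036, 0.527, 1.433, -0, 1.181, -0.178], TCP at [0.218, 0.586, 0.242] pointing down, gripper open.
Joint ranges: [-3.08, 3.08], [-0.75, 2.2], [0.22, 2.44], [-1.43, 4.57], [0, 2.65], [-2.85, 2.85]. Speed limits (rad/s): [2.79, 2.79, 3.14, 3.14, 3.14, 3.14].

### API

Orientations are given as a rotation vector (axis times angle).
In Python, from bench import bot gives the robot as it stands. The module is installed in compiled form; this text tells all that it offers.
- The arm moves only by the tool step_arm, never from a script. Its argument "commands" is one flat list of numbers, 5 for each row, row after row: the shift along the tool's x, y, z in cm, then the turn about the tool's y in degrees, then the opening, from 0 (shut) to 1 (fully open). A call has exactly 10 rows; each row shifts and turns the commanded pose from where the row before left it, along the tool's axes as they then stand; what a row does not reach is not made up. A row lasts 1/12 s, in which the tool goes at most 41.7 mm and 7.16 degrees, less where a joint would pass 70% of its speed; a pose out of reach is approached as far as the arm can. A call is refused whole if a number of a shift passes 4.17 or a number of a turn 7.16, either way. A call with a gripper value outside its range is refused whole. The fingers move at their own pace and stop on an object; "grip_force" is the grip in N (left out, the last holds). Time passes only in rows, so rows that do not move let the fingers close, or fill a call up. It gives the time, the measured TCP pose, the force and the opening at its end, in the units of the state.
- bot.observe(): the state, without advancing time (a new reading comes with each control period).
- bot.snapshot(name): name is "scene" or "side" or "wrist"; returns the picture (420x560x3 uint8, blue, green, red); there is no depth.
- bot.calibration(name): a dict with "fx", "fy", "cx", "cy" (pixels), "k1" (the pictures are not rectified: a ray, as slopes to the right and down, at radius r is drawn at 1 + k1 r^2 times it, then the intrinsics apply), "rvec" (rotation vector, rad) and "tvec" (3), from world to camera coordinates, as OpenCV has them. Camera axes: x right, y down, z forward; pixel columns grow to the right and rows downward; lengths in m; the calibration is good to about 2 mm. A picture is of the moment at which its call begins: read the wrist's pose just before it. calibration takes no time and is no camera call; for the wrist camera it gives the pose at the moment of the call.
- bot.sign_off(): hands the job in, once; it reports no verdict.
Trained networks look in the newest picture that a camera, given by its name, has taken for a name from the list of things; names that differ only in an ending like _2 or _b are one class to them, and where a whole thing is asked for, a point or a joint stands for the part that bears it (a point fixed in the world has none). Each returns a list of dicts, best first, with "score" (0 to 1); they miss things now and then, are a little off and sometimes report something else, mostly with a low value. They report only what shows in the picture. A call takes as long as a camera call. They do not tell look-alikes from the thing itself.
- bot.masks_of(target, camera): "pixels" (420x560 bool, what is visible of it) and "uv" ([column, row] in pixels, amid what is visible of it).
- bot.tip_of(target, camera): "uv" ([column, row] in pixels: a listed point, or the origin of a listed thing).
The state is a dict: "clock": time; "qpos": joint angles; "dq": joint speeds; "effort": joint torques, N m; "tool_pos": TCP position; "tool_rot": TCP orientation; "ft_force": force on the tool from outside, world axes, zero at the start; "moment": the same for the moment, N m; "width": opening from 0.0 (shut) to 1.0 (fully open).
Only numpy, scipy, OpenCV 4.12 (cv2) and the standard library are available. Lean on these libraries where they do the work, as an engineer would, in place of code of your own. Each camera call takes 0.05 s, during which the arm holds its last target.

### The job

Take the blue tape-roll bracket off its wooden easel and hang it upright on the white stand: slide its side slot over the headed pin from the pin's right, let it down until the pin sits at the top of the notch, and let go. Then flip the red keeper over so that it lies fully down above the bracket. Do not drop the bracket or lay it on the bench, and leave the two tape rolls and the petri dish where they are.

Things in the scene. Friction and masses are not known exactly. Their poses are not given: they have to be found in the camera images.
- bracket_peg (a point): Centre of the yellow peg, the handle of the loose blue bracket (120 g). Axes are the bracket's: z up the plate, x to its back, y to its slot mouth. Peg: flat bar 12 mm thick (y; grip across this), 30 high, 50 long out of the plate's front at mid-width, end upturned 7 mm. This point is 30 mm in front of the plate's mid-plane, 25 above its lower edge.
- bracket_seat (a point): Where the pin's axis lies in the hung bracket: mid-width, mid-plane of the plate (5 mm thick, 90 wide, 100 high), 76 mm above its lower edge; 30 behind (+x) and 51 above bracket_peg in the same axes. It is 4 mm under the top of a notch 14 mm wide that rises from the slot channel's inner end. At the start the plate leans back 0.7 rad on the easel; it must hang upright.
- bracket_mouth (a point): Middle of the slot's mouth on the plate's +y edge: 45 mm in +y of and 16.5 mm below bracket_seat, same axes. The channel is level, 15 mm high (flared to 29 at the mouth), and runs from here to 7 mm past mid-width, where the notch rises. So: pin in at channel height, plate moves +y until the pin is at mid-width, then comes down 16.5 mm.
- stand_pin (a point): Middle of the free length of the steel pin of the fixed stand. Axes are the stand's: x into the board, y to the left as one faces its pin, z up. Pin 8 mm thick, level, 180 mm above the bench, out of an upright white board whose face is 13.5 mm behind (+x) this point; board spans y -55 to +95 mm and reaches 56 mm above the pin.
- pin_head (a point): Centre of the back face of the pin's head, 13.5 mm in front (-x) of stand_pin; same axes. The head is a disc 20 mm wide, 4 mm thick, too big for channel and notch: the plate must come from the stand's -y side, slot mouth leading in +y, in the 27 mm between board and head.
- keeper (a joint): Red keeper bar on the stand: 0 = closed, lying level from its pivot in the stand's -y direction, 7 mm clear above the top edge of the hung bracket; 2.1 rad = open, swung up and over, leaning outward to +y (where it starts). It turns freely with slight friction; pushed well past upright (1.57) towards -y it falls shut by its own weight.
- keeper_hinge (a point): Pivot axis of the keeper (along the stand's x), 75 mm in +y and 36 mm above stand_pin. The bar is 21 mm deep in x (centred on this point within 1 mm), 10 mm thick, and reaches 65 mm from the pivot. Axes as the stand's.
- easel: Fixed wooden easel, base 105 x 90 mm, up to about 107 mm high. Origin on the bench under the bracket's lower edge, x away from the side of the peg. Its ledge (19 mm deep, 76 mm wide) carries the lower edge 45 mm above the bench, its board backs the plate.
- green_tape: Green tape roll lying flat, 77 mm across, 19 mm high; bystander. Origin at the centre of its underside.
- yellow_tape: Yellow tape roll lying flat, 61 mm across, 13 mm high; bystander. Origin at the centre of its underside.
- dish: Petri dish lying flat, 61 mm across, 15 mm high; bystander. Origin at the centre of its underside.
Mind the look-alikes: they are no part of the job. There is more than one size of the part that bears bracket_peg; the job needs the larger.

How it is judged:
By the outcome, as a careful person would: the job done as asked, in the order asked, and still so for the second after the job is handed in, with the robot touching nothing.
It also fails if it takes over 56 s, if anything falls off the work surface, if the arm or the gripper's body presses on something with over 40 N, if the wrist force passes 120 N, or if a joint passes its speed limit or range.

## Working session

There is one attempt and no reset: what is moved stays moved. The work goes in short steps, Python scripts to look and compute and a tool call to move; the robot and the scene stay as the last step left them, time stands still between calls to the robot, and variables do not carry over. Pictures are saved under pics/ and viewed, and the job is handed in when it is done.

Besides the shell and the picture viewer there is one more tool, called as name(argument=value, ...) on one line, values as JSON. step_arm: Moves the arm, as the interface text tells. Its arguments: {"type":"object","properties":{"commands":{"type":"array","items":{"type":"number"}},"grip_force":{"type":"number"}},"required":["commands"]}

```bash
ls; mkdir -p pics; python3 - <<'E'
from bench import bot
import cv2
o=bot.observe(); print(o, bot.tcp_to_tips)
for n in ["scene","side","wrist"]:
    im=bot.snapshot(n); cv2.imwrite(f"pics/{n}0.png",im)
    c=bot.calibration(n); print(n,c)
E
```

```text
pics
{'clock': 0.0, 'qpos': array([ 1.03652289e+00,  5.28482693e-01,  1.43393348e+00, -1.84015723e-05,
        1.18137520e+00, -1.78505117e-01]), 'dq': array([ 2.38430819e-05,  9.58165527e-04, -1.46705918e-04, -1.85403692e-03,
       -2.80451661e-04,  1.99326603e-03]), 'effort': array([-7.29956878e-05, -4.42351019e+01, -1.78029871e+01, -2.95312102e-04,
        8.43599351e-03,  2.86845619e-06]), 'tool_pos': array([0.21731009, 0.58525404, 0.24131352]), 'tool_rot': array([-1.35771463, -0.94174338,  0.94503612]), 'ft_force': array([ 0.21036789,  0.74240843, -0.42624896]), 'moment': array([ 0.02813401,  0.03711232, -0.05873088]), 'width': 1.0030193120025157} 0.011
scene {'fx': 417.86883107687197, 'fy': 417.86883107687197, 'cx': 281.93182205479917, 'cy': 209.75245189885774, 'k1': 0.016653561494432544, 'rvec': array([ 1.10117698, -2.0504275 ,  1.22747534]), 'tvec': array([0.32543448, 0.3361003 , 0.50824237])}
side {'fx': 456.11580267952405, 'fy': 456.11580267952405, 'cx': 281.85454938938716, 'cy': 210.94599342513803, 'k1': -0.0863179318319735, 'rvec': array([ 1.88420754, -0.53709857,  0.35720065]), 'tvec': array([-0.47458027,  0.27269512,  0.74642688])}
wrist {'fx': 371.1478772717247, 'fy': 371.1478772717247, 'cx': 281.5944488270697, 'cy': 206.09679944061224, 'k1': -0.052289545956598356, 'rvec': array([-2.37258106, -1.64817348, -0.24094215]), 'tvec': array([-0.62538961, -0.03771985,  0.3802652 ])}
```

View pics/scene0.png

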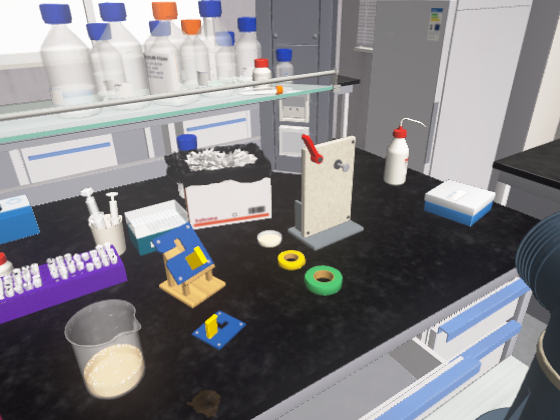

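View pics/side0.png

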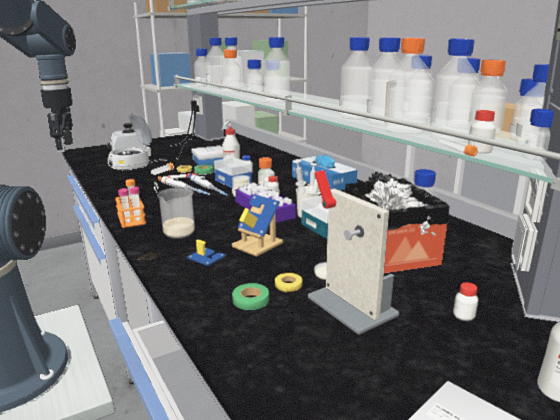

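View pics/wrist0.png

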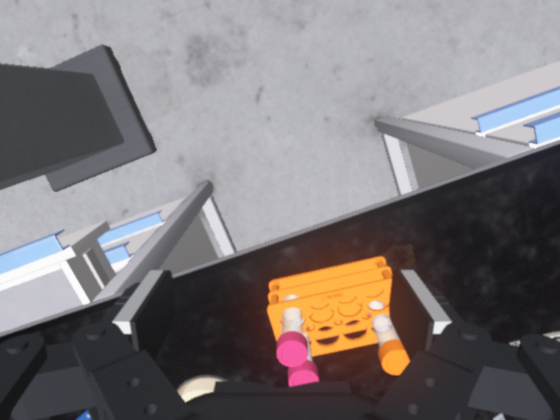

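```bash
cat > h.py <<'E'
from bench import bot
import numpy as np, cv2
from scipy.spatial.transform import Rotation as R
from scipy.optimize import least_squares
def cal(n):
    c=bot.calibration(n); K=np.array([[c['fx'],0,c['cx']],[0,c['fy'],c['cy']],[0,0,1]]); return c,K
def proj(n,P,c=None):
    c=c or bot.calibration(n); P=np.atleast_2d(P)
    X=R.from_rotvec(c['rvec']).apply(P)+c['tvec']; s=X[:,:2]/X[:,2:]
    r2=(s**2).sum(1,keepdims=True); s=s*(1+c['k1']*r2)
    return s*[c['fx'],c['fy']]+[c['cx'],c['cy']]
def ray(n,uv,c=None):
    c=c or bot.calibration(n)
    K=np.array([[c['fx'],0,c['cx']],[0,c['fy'],c['cy']],[0,0,1]])
    s=cv2.undistortPoints(np.array([[uv]],float),K,np.array([c['k1'],0,0,0,0.]))[0,0]
    Rm=R.from_rotvec(c['rvec']); d=Rm.inv().apply([s[0],s[1],1]); o=-Rm.inv().apply(c['tvec'])
    return o,d/np.linalg.norm(d)
def tri(obs):
    A=np.zeros((3,3));b=np.zeros(3)
    for o,d in obs:
        M=np.eye(3)-np.outer(d,d);A+=M;b+=M@o
    x=np.linalg.solve(A,b); return x,[np.linalg.norm((np.eye(3)-np.outer(d,d))@(x-o)) for o,d in obs]
def onz(n,uv,z,c=None):
    o,d=ray(n,uv,c); return o+d*(z-o[2])/d[2]
E
python3 - <<'E'
from h import *
o=bot.observe(); print(R.from_rotvec(o['tool_rot']).as_matrix().round(3))
for n in["scene","side"]:
    c=bot.calibration(n); print(n,ray(n,(280,210)))
    for t in ["bracket_peg","bracket_seat","bracket_mouth","stand_pin","pin_head","keeper_hinge","easel","green_tape","yellow_tape","dish","keeper"]:
        print(t,[(np.round(x['uv'],1).tolist(),round(x['score'],2)) for x in bot.tip_of(t,n)])
print(bot.observe()['clock'])
E
```

```text
[[ 0.348 -0.001 -0.937]
 [ 0.937 -0.001  0.348]
 [-0.002 -1.     0.   ]]
scene (array([-0.07335961,  0.42606193,  0.53876796]), array([ 0.7485033 , -0.47226221, -0.46552252]))
bracket_peg [([193.8, 260.1], 0.65), ([212.6, 321.9], 0.62)]
bracket_seat [([172.3, 240.8], 0.63)]
bracket_mouth [([160.8, 261.6], 0.96), ([210.3, 320.9], 0.86)]
stand_pin [([341.6, 165.7], 0.66)]
pin_head [([343.6, 167.8], 0.83)]
keeper_hinge [([315.2, 157.1], 0.97)]
easel [([200.8, 293.2], 0.87), ([268.6, 241.5], 0.3)]
green_tape [([324.3, 282.1], 0.88)]
yellow_tape [([288.4, 262.1], 0.61)]
dish [([345.2, 168.6], 0.39)]Traceback (most recent call last):
  File "<stdin>", line 6, in <module>
ValueError: it knows: bracket_mouth, bracket_peg, bracket_seat, dish, easel, green_tape, keeper_hinge, pin_head, stand_pin, yellow_tape
```

```bash
python3 - <<'E'
from h import *
for n in["side"]:
    bot.snapshot(n)
    for t in ["bracket_peg","bracket_seat","bracket_mouth","stand_pin","pin_head","keeper_hinge","easel","green_tape","yellow_tape","dish"]:
        print(t,[(np.round(x['uv'],1).tolist(),round(x['score'],2)) for x in bot.tip_of(t,n)])
print(bot.observe()['clock'])
a=cv2.imread('pics/scene0.png');b=cv2.imread('pics/side0.png')
def crop(im,x,y,w,h,k): return cv2.resize(im[y:y+h,x:x+w],None,fx=k,fy=k,interpolation=cv2.INTER_CUBIC)
cv2.imwrite('pics/c1.png',np.hstack([crop(a,145,210,110,150,3.6),crop(b,180,180,110,150,3.6)]))
cv2.imwrite('pics/c2.png',np.hstack([crop(a,280,120,90,130,4.4),crop(b,300,160,90,130,4.4)]))
E
```

```text
bracket_peg [([246.8, 220.6], 0.84), ([202.1, 247.0], 0.74)]
bracket_seat [([210.0, 256.6], 0.92), ([262.3, 202.3], 0.73)]
bracket_mouth [([246.0, 204.8], 0.9), ([219.1, 252.0], 0.71), ([331.2, 205.3], 0.33)]
stand_pin [([352.7, 232.5], 0.7)]
pin_head [([348.5, 232.3], 0.75)]
keeper_hinge []
easel [([252.7, 245.7], 0.59)]
green_tape [([250.7, 300.7], 0.96), ([330.6, 206.2], 0.55)]
yellow_tape [([290.8, 283.8], 0.79)]
dish [([326.1, 273.3], 0.57), ([328.7, 206.2], 0.29)]
1.2
```

View pics/c1.png

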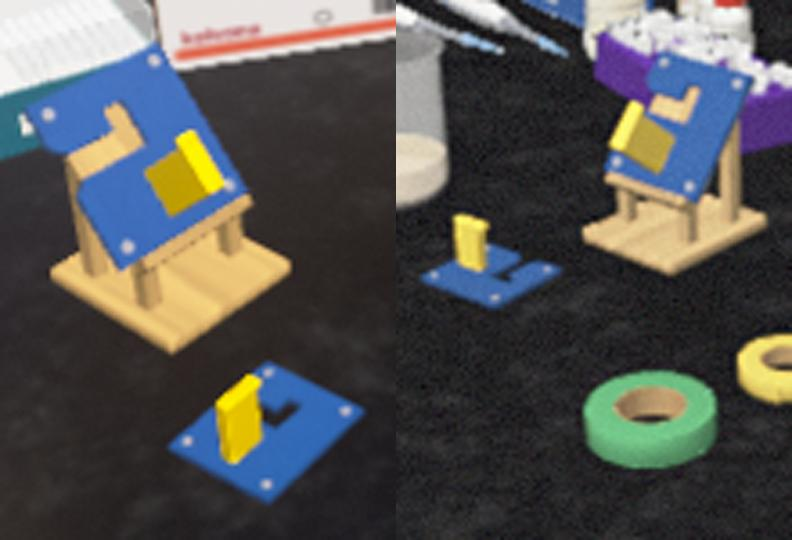

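View pics/c2.png

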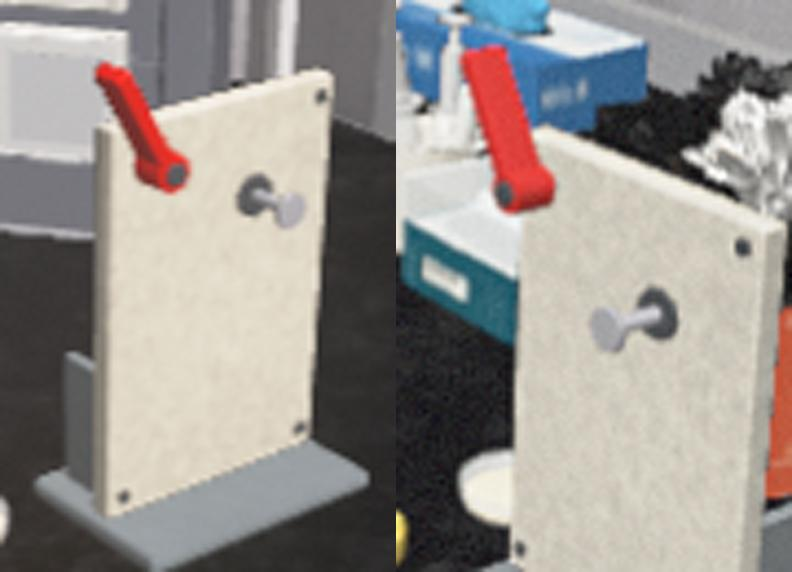

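```bash
cat > fit.py <<'E'
from h import *
cs={n:bot.calibration(n) for n in["scene","side"]}
def T(p,lean):
    Rz=R.from_euler('z',p[0]); return lambda q: (Rz*R.from_euler('y',lean)).apply(q)+[p[1],p[2],p[3]]
def run(obs,p0,lean,zfix=None,leanfree=False):
    def f(p):
        z=p[3] if zfix is None else zfix
        g=T([p[0],p[1],p[2],z],p[4] if leanfree else lean)
        return np.concatenate([(proj(n,g(np.array([q],float)),cs[n])[0]-uv) for n,q,uv in obs])
    s=least_squares(f,p0,loss='soft_l1',f_scale=1.0)
    return s.x,f(s.x).reshape(-1,2).round(1)
E
cat > fits.py <<'E'
from fit import *
m=lambda *a:np.array(a)/1000
TL,TR,BR,BL=m(-2.5,45,100),m(-2.5,-45,100),m(-2.5,-45,0),m(-2.5,45,0)
seat,mouth,peg=m(0,0,76),m(0,45,59.5),m(-30,0,25)
ob=[("scene",TL,(152.8,239.2)),("scene",TR,(188.6,221.9)),("scene",BR,(213.9,264.7)),("scene",BL,(178.9,285)),
("side",TR,(278.9,200.8)),("side",TL,(253.3,194.4)),("side",BR,(263.1,236.1)),("side",BL,(238.1,229.4)),
("scene",peg,(193.8,260.1)),("side",peg,(246.8,220.6)),("scene",seat,(172.3,240.8)),("side",seat,(262.3,202.3))]
best=None
for y in np.arange(-3,3,.7):
    x,r=run(ob,[y,.55,.3,.045,.7],.7,leanfree=True)
    c=np.abs(r).sum()
    if best is None or c<best[0]: best=(c,x,r)
print("bracket yaw,x,y,z,lean",best[1].round(4)); print(best[2].tolist())
x,r=run(ob,best[1],.7,zfix=.045); print("z fixed",x.round(4),r.tolist())
st=[("scene",m(13.5,95,56),(302,149.1)),("scene",m(13.5,-55,56),(355.5,137)),("side",m(13.5,95,56),(332.7,189.5)),("side",m(13.5,-55,56),(387.3,212.3)),
("scene",m(-17.5,0,0),(346.1,167.5)),("side",m(-17.5,0,0),(348,235)),("scene",m(-10,75,36),(320.5,159.3)),("side",m(-10,75,36),(325.2,204.1)),
("scene",m(0,0,0),(341.6,165.7)),("side",m(0,0,0),(352.7,232.5))]
best=None
for y in np.arange(-3,3,.7):
    x,r=run(st,[y,.7,.1,.18],0)
    c=np.abs(r).sum()
    if best is None or c<best[0]: best=(c,x,r)
print("stand",best[1].round(4),best[2].tolist())
x,r=run(st,best[1],0,zfix=.18);print("zf",x.round(4),r.tolist())
E
python3 fits.py
```

```text
bracket yaw,x,y,z,lean [-5.9659  0.5903  0.2081  0.0412  0.6657]
[[-0.9, 0.9], [0.3, -0.3], [-0.8, -0.8], [-0.8, 0.6], [-0.3, -0.0], [-0.1, -0.9], [-0.0, 0.4], [-0.1, -1.9], [2.5, -0.0], [1.3, -1.1], [4.4, 0.6], [0.2, 3.4]]
z fixed [-5.9712  0.5872  0.2079  0.0412  0.6657] [[-1.2, 0.2], [0.2, -0.9], [-0.2, -1.7], [-0.5, -0.3], [-0.5, -0.6], [-0.2, -1.5], [-1.2, -0.7], [-1.1, -3.0], [2.5, -1.3], [0.5, -2.5], [4.3, -0.1], [-0.2, 2.7]]
stand [ 0.0324  0.6108 -0.1742  0.1782] [[3.0, 0.4], [0.5, -0.8], [-3.0, -0.3], [-2.8, -0.2], [0.1, 0.5], [0.3, 0.1], [-1.6, 0.0], [1.2, -0.1], [-0.6, 0.0], [2.8, 0.4]]
zf [ 0.0442  0.6097 -0.1746  0.1782] [[3.7, -0.2], [0.8, -1.5], [-3.9, -0.9], [-2.9, -1.1], [0.6, -0.1], [0.1, -0.6], [-0.8, -0.6], [0.5, -0.7], [-0.1, -0.6], [2.5, -0.3]]
```

```bash
python3 - <<'E'
from h import *
for a,b in [((278,90),(470,150)),((262,65),(483,118)),((236,158),(400,183))]:
    print(tri([ray("scene",a),ray("side",b)]))
o=bot.observe(); c=bot.calibration("wrist"); Rm=R.from_rotvec(c['rvec'])
p=-Rm.inv().apply(c['tvec']); Rt=R.from_rotvec(o['tool_rot'])
print("cam in tool",Rt.inv().apply(p-o['tool_pos']), "view dir in tool",Rt.inv().apply(Rm.inv().apply([0,0,1])),"img right",Rt.inv().apply(Rm.inv().apply([1,0,0])))
E
```

```text
(array([ 0.89849658, -0.18814039,  0.30019864]), [np.float64(0.0003100397741616552), np.float64(0.0003100397741616965)])
(array([ 0.95158564, -0.1720518 ,  0.35944748]), [np.float64(0.00012440166956547506), np.float64(0.00012440166956560853)])
(array([ 0.8635883 , -0.02773025,  0.17180162]), [np.float64(0.019859910868297814), np.float64(0.019859910868297765)])
cam in tool [ 0.00174721 -0.13170092  0.0733276 ] view dir in tool [-0.00116704  0.95700135 -0.29008112] img right [ 9.99998995e-01  8.83374292e-04 -1.10881255e-03]
```

```bash
cat > plan.py <<'E'
from h import *
def yaw_of(o): 
    M=R.from_rotvec(o['tool_rot']).as_matrix(); return np.arctan2(M[1,0],M[0,0])
def plan(wps,ops,start=None,per=10):
    """wps: list of (pos,yaw_rad,nrows); ops: opening per wp"""
    o=bot.observe(); p=np.array(o['tool_pos']) if start is None else np.array(start[0]); y=yaw_of(o) if start is None else start[1]
    rows=[]
    for (tp,ty,n),op in zip(wps,ops):
        p0,y0=p.copy(),y
        for i in range(n):
            w=p0+(np.array(tp)-p0)*(i+1)/n; wy=y0+(ty-y0)*(i+1)/n
            d=w-p; l=np.array([np.cos(y)*d[0]+np.sin(y)*d[1], -d[2], -np.sin(y)*d[0]+np.cos(y)*d[1]])*100
            l=l.round(1); t=round(-np.degrees(wy-y),1)
            rows+=[*l,t,op]
            p=p+np.array([np.cos(y)*l[0]-np.sin(y)*l[2], np.sin(y)*l[0]+np.cos(y)*l[2], -l[1]])/100; y-=np.radians(t)
    for k in range(0,len(rows),5*per):
        print([float(v)+0 for v in rows[k:k+5*per]])
    return p,y
E
python3 - <<'E'
from plan import *
print(plan([((.652,.208,.215),.315,20)],[.45]))
E
```

```text
[-1.0, 0.1, -2.7, 2.6, 0.45, -0.9, 0.2, -2.7, 2.6, 0.45, -0.8, 0.1, -2.8, 2.5, 0.45, -0.6, 0.1, -2.8, 2.6, 0.45, -0.5, 0.2, -2.8, 2.6, 0.45, -0.4, 0.1, -2.9, 2.6, 0.45, -0.3, 0.2, -2.9, 2.5, 0.45, -0.1, 0.1, -2.8, 2.6, 0.45, 0.0, 0.1, -2.9, 2.6, 0.45, 0.1, 0.2, -2.9, 2.6, 0.45]
[0.3, 0.1, -2.9, 2.6, 0.45, 0.4, 0.1, -2.8, 2.5, 0.45, 0.5, 0.2, -2.8, 2.6, 0.45, 0.6, 0.1, -2.9, 2.6, 0.45, 0.8, 0.1, -2.7, 2.6, 0.45, 0.9, 0.2, -2.8, 2.6, 0.45, 1.0, 0.1, -2.7, 2.5, 0.45, 1.1, 0.2, -2.6, 2.6, 0.45, 1.3, 0.1, -2.6, 2.6, 0.45, 1.3, 0.1, -2.5, 2.6, 0.45]
(array([0.65148255, 0.20810567, 0.21530908]), np.float64(0.31442615163356163))
```

step_arm(commands=[-1.0,0.1,-2.7,2.6,0.45,-0.9,0.2,-2.7,2.6,0.45,-0.8,0.1,-2.8,2.5,0.45,-0.6,0.1,-2.8,2.6,0.45,-0.5,0.2,-2.8,2.6,0.45,-0.4,0.1,-2.9,2.6,0.45,-0.3,0.2,-2.9,2.5,0.45,-0.1,0.1,-2.8,2.6,0.45,0.0,0.1,-2.9,2.6,0.45,0.1,0.2,-2.9,2.6,0.45], grip_force=20)

```text
clock: 2.03
tool_pos: [0.4359, 0.3958, 0.2286]
tool_rot: [-1.487, -0.597, 0.596]
ft_force: [0.1, 0.1, -0.5]
width: 0.45
```

step_arm(commands=[0.3,0.1,-2.9,2.6,0.45,0.4,0.1,-2.8,2.5,0.45,0.5,0.2,-2.8,2.6,0.45,0.6,0.1,-2.9,2.6,0.45,0.8,0.1,-2.7,2.6,0.45,0.9,0.2,-2.8,2.6,0.45,1.0,0.1,-2.7,2.5,0.45,1.1,0.2,-2.6,2.6,0.45,1.3,0.1,-2.6,2.6,0.45,1.3,0.1,-2.5,2.6,0.45])

```text
clock: 2.87
tool_pos: [0.6526, 0.207, 0.2151]
tool_rot: [-1.557, -0.245, 0.245]
ft_force: [-0.8, -0.1, -0.1]
width: 0.451
```

```bash
python3 - <<'E'
from plan import *
for n in ["wrist","side","scene"]:
    im=bot.snapshot(n)
    if n=="wrist":
        o=bot.observe(); print(o['clock'],o['tool_pos'],yaw_of(o),o['width'],o['ft_force'])
        c=bot.calibration(n); print(c['rvec'].tolist(),c['tvec'].tolist())
        print([(np.round(x['uv'],1).tolist(),round(x['score'],2)) for x in bot.tip_of("bracket_seat",n)])
        cv2.imwrite(f"pics/w1.png",im)
    else:
        cut=im[120:300,150:350] if n=="side" else im[120:300,120:320]
        cv2.imwrite(f"pics/{n}1.png",cv2.resize(cut,None,fx=3,fy=3,interpolation=cv2.INTER_CUBIC))
E
```

```text
2.9167 [0.65747713 0.2024959  0.21501927] 0.3067841253261997 0.44849592438147734 [ 3.66827064 -0.83493759 -0.70145162]
[-2.812799960356329, -0.4322332053542234, -0.0721545027448592] [-0.6903186413503174, -0.0335644517037739, 0.34866420937878356]
[([95.6, 121.2], 0.66)]
```

View pics/w1.png

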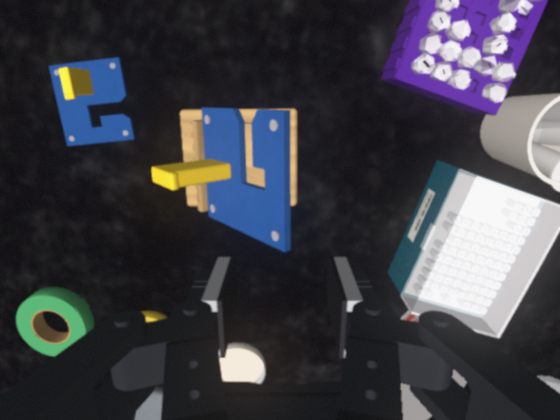

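View pics/side1.png

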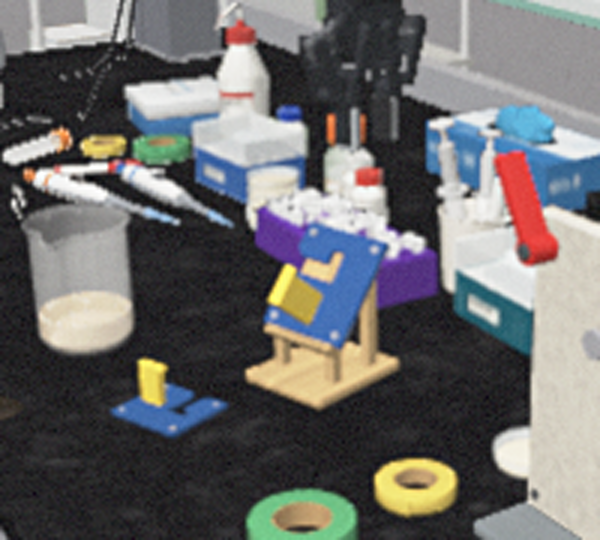

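View pics/scene1.png

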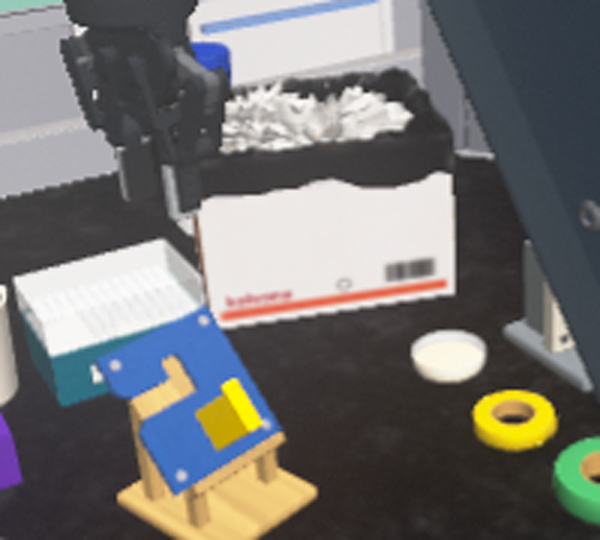

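```bash
cat >> fits.py <<'E'
print("---- with wrist")
cs["wrist"]=dict(bot.calibration("scene"))
c=bot.calibration("wrist"); c=dict(c); c['rvec']=np.array([-2.812799960356329, -0.4322332053542234, -0.0721545027448592]);c['tvec']=np.array([-0.6903186413503174, -0.0335644517037739, 0.34866420937878356]); cs["wrist"]=c
ob2=ob[:8]+[("wrist",TR,(290,250)),("wrist",BR,(209,207)),("wrist",TL,(292,110)),("wrist",BL,(203,107))]
x,r=run(ob2,[.315,.59,.208,.045,.7],.7,leanfree=True); print(x.round(4),r.tolist())
g=T(x[:4],x[4]); print("top centre",g(m(0,0,100)),"at y-20",g(m(0,-20,100)), "seat",g(seat))
x,r=run(ob2[8:],[.315,.59,.208,.045,.7],.7,leanfree=True,zfix=.045); print('wrist only',x.round(4),r.tolist())
g=T([*x[:3],.045],x[4]); print("top centre",g(m(0,0,100)),"at y-20",g(m(0,-20,100)))
E
python3 fits.py | sed -n '/----/,$p'; python3 -c "
from plan import *
o=bot.observe();print(o['clock'],o['tool_pos'],yaw_of(o))"
```

```text
---- with wrist
[0.2978 0.5954 0.2045 0.0403 0.7464] [[-1.0, 0.3], [0.1, -0.3], [0.0, -2.2], [-0.2, -1.3], [3.9, 1.8], [4.5, 0.7], [2.2, 0.8], [2.5, -1.7], [-0.6, -2.6], [-0.3, 5.8], [-0.5, 0.0], [0.3, -1.7]]
top centre [0.66031623 0.22437772 0.11372795] at y-20 [0.66618467 0.20525806 0.11372795] seat [0.64473684 0.2195959  0.0961093 ]
wrist only [0.3005 0.5962 0.2048 0.0309 0.7378] [[0.1, 0.1], [-0.2, 7.4], [-0.1, -0.1], [0.1, -1.6]]
top centre [0.66044371 0.22474263 0.11899834] at y-20 [0.66636395 0.20563895 0.11899834]
3.0667 [0.65158811 0.20743629 0.21484837] 0.31310583042723233
```

```bash
python3 - <<'E'
from plan import *
im=bot.snapshot("wrist")
o=bot.observe(); print(o['clock'],o['tool_pos'],yaw_of(o),o['width'],o['ft_force'])
c=bot.calibration("wrist"); print(c['rvec'].tolist(),c['tvec'].tolist())
print([(np.round(x['uv'],1).tolist(),round(x['score'],2)) for x in bot.tip_of("bracket_seat","wrist")])
cv2.imwrite("pics/w2.png",cv2.resize(im[90:270,140:320],None,fx=3.3,fy=3.3,interpolation=cv2.INTER_CUBIC))
E
```

```text
3.1167 [0.65082764 0.20823242 0.21494215] 0.3144435472643727 0.4509062020031197 [-0.37978879  0.64938956 -0.36649298]
[-2.8154331375569446, -0.44499449746512043, -0.06419371013346335] [-0.6843767365492042, -0.03153539098576013, 0.3535373804544152]
[([97.3, 121.5], 0.86), ([261.5, 177.2], 0.61)]
```

View pics/w2.png

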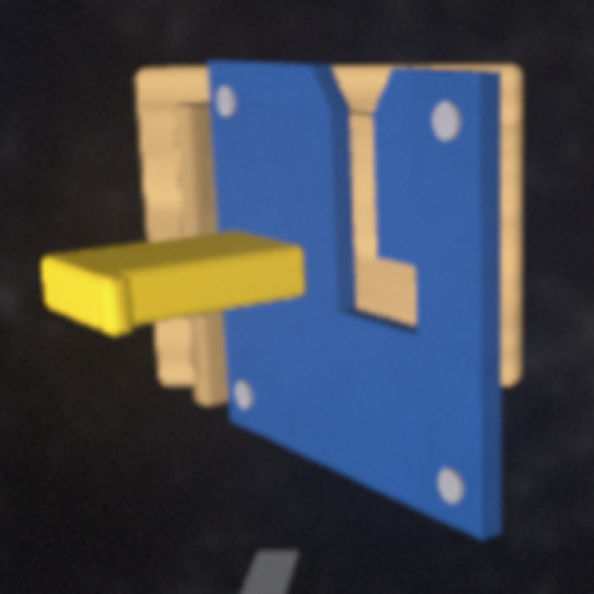

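```bash
python3 - <<'E'
s=open('fits.py').read()
s=s.replace("[-2.812799960356329, -0.4322332053542234, -0.0721545027448592]","[-2.8154331375569446, -0.44499449746512043, -0.06419371013346335]").replace("[-0.6903186413503174, -0.0335644517037739, 0.34866420937878356]","[-0.6843767365492042, -0.03153539098576013, 0.3535373804544152]")
s=s.replace("(290,250)","(286.4,253)").replace("(209,207)","(209.4,217.3)").replace("(292,110)","(286.4,111.8)").replace("(203,107)","(203.3,108.2)")
open('fits.py','w').write(s)
E
python3 fits.py | sed -n '/----/,$p'
```

```text
---- with wrist
[0.3171 0.5888 0.2078 0.0425 0.7088] [[-1.4, 1.2], [-0.3, -0.0], [-0.4, -1.1], [-0.5, 0.3], [0.2, 0.3], [0.4, -0.6], [-0.5, 0.0], [-0.5, -2.2], [-0.2, -0.4], [0.3, -0.7], [-0.2, 1.4], [-0.2, 0.8]]
top centre [0.65068433 0.22807704 0.11842538] at y-20 [0.65692049 0.20907413 0.11842538] seat [0.63584184 0.2232062  0.10020518]
wrist only [0.3179 0.589  0.2086 0.0527 0.7045] [[0.1, 0.2], [0.2, -0.6], [-0.0, 0.2], [-0.3, -0.0]]
top centre [0.65056551 0.22888169 0.12119577] at y-20 [0.65681771 0.20988406 0.12119577]
```

```bash
cat >> plan.py <<'E'
def bw(bx,by,z,B=(.589,.208),psi=.3175):
    c,s=np.cos(psi),np.sin(psi); return (B[0]+(c*bx-s*by)/1000, B[1]+(s*bx+c*by)/1000, z)
E
python3 - <<'E'
from plan import *
print(bw(60,-22,.124)); print(plan([(bw(60,-22,.2),.3175,3),(bw(60,-22,.124),.3175,4),(bw(60,-22,.124),.3175,3)],[.45,.45,.45]))
E
```

```text
(np.float64(0.6528693668518432), np.float64(0.20583113441064874), 0.124)
[0.0, 0.5, -0.1, 0.0, 0.45, 0.1, 0.5, -0.1, -0.1, 0.45, 0.0, 0.5, -0.2, 0.0, 0.45, 0.0, 1.9, 0.0, 0.0, 0.45, 0.0, 1.9, 0.0, 0.0, 0.45, 0.0, 1.9, 0.0, 0.0, 0.45, 0.0, 1.9, 0.0, 0.0, 0.45, 0.0, 0.0, 0.0, 0.0, 0.45, 0.0, 0.0, 0.0, 0.0, 0.45, 0.0, 0.0, 0.0, 0.0, 0.45]
(array([0.65267472, 0.20526925, 0.12411814]), np.float64(0.31704991051767256))
```

step_arm(commands=[0.0,0.5,-0.1,0.0,0.45,0.1,0.5,-0.1,-0.1,0.45,0.0,0.5,-0.2,0.0,0.45,0.0,1.9,0.0,0.0,0.45,0.0,1.9,0.0,0.0,0.45,0.0,1.9,0.0,0.0,0.45,0.0,1.9,0.0,0.0,0.45,0.0,0.0,0.0,0.0,0.45,0.0,0.0,0.0,0.0,0.45,0.0,0.0,0.0,0.0,0.45])

```text
clock: 4.0
tool_pos: [0.6542, 0.2049, 0.125]
tool_rot: [-1.557, -0.249, 0.247]
ft_force: [-0.2, -0.1, 0.0]
width: 0.451
```

```bash
cat > look.py <<'E'
import sys
from plan import *
tag=sys.argv[1]; specs=sys.argv[2:]
o=bot.observe(); print(round(o['clock'],2),o['tool_pos'].round(4),round(yaw_of(o),4),round(o['width'],3),o['ft_force'].round(1))
ims=[]
for s in specs:
    n,x,y,w,h,k=s.split(','); x,y,w,h=map(int,(x,y,w,h)); 
    im=bot.snapshot(n)[y:y+h,x:x+w]; ims.append(cv2.resize(im,None,fx=float(k),fy=float(k),interpolation=cv2.INTER_CUBIC))
H=max(i.shape[0] for i in ims)
ims=[cv2.copyMakeBorder(i,0,H-i.shape[0],0,4,cv2.BORDER_CONSTANT) for i in ims]
cv2.imwrite(f"pics/{tag}.png",np.hstack(ims))
E
python3 look.py a1 wrist,100,60,380,300,1.05 side,220,150,100,110,3.8
```

```text
4.0 [0.6542 0.2049 0.125 ] 0.3165 0.451 [-0.2 -0.1  0. ]
```

View pics/a1.png

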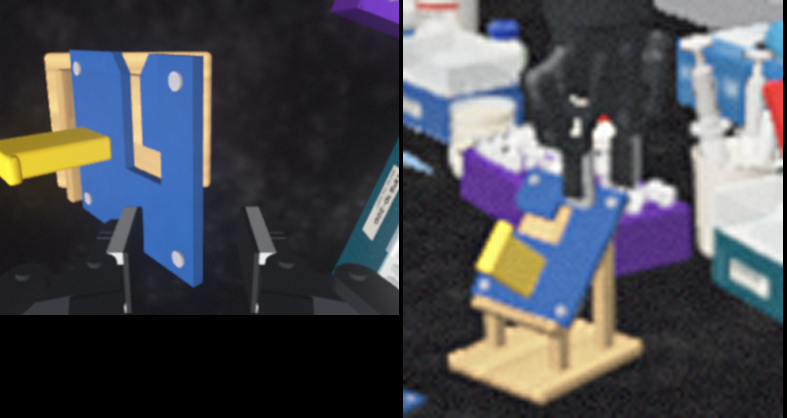

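```bash
python3 - <<'E'
from plan import *
o=bot.observe(); Rt=R.from_rotvec(o['tool_rot'])
for d in (0,.006,.011,.016):
    for sx in(-.021,.021):
        print(d,sx,proj("side",Rt.apply([sx,d,0])+o['tool_pos'])[0].round(1),proj("wrist",Rt.apply([np.sign(sx)*.019,d,.011])+o['tool_pos'])[0].round(1))
E
python3 look.py a2 wrist,180,230,200,120,3 
```

```text
0 -0.021 [266.9 199.4] [229.6 264.6]
0 0.021 [277.6 195.2] [326.9 264.6]
0.006 -0.021 [267.  201.6] [231.5 258.1]
0.006 0.021 [277.7 197.3] [325.2 258.1]
0.011 -0.021 [267.  203.5] [233.1 253.1]
0.011 0.021 [277.7 199.1] [323.8 253. ]
0.016 -0.021 [267.  205.3] [234.5 248.3]
0.016 0.021 [277.7 200.9] [322.6 248.2]
4.1 [0.6547 0.2049 0.1259] 0.3164 0.454 [-0.8  0.4 -0.1]
```

View pics/a2.png

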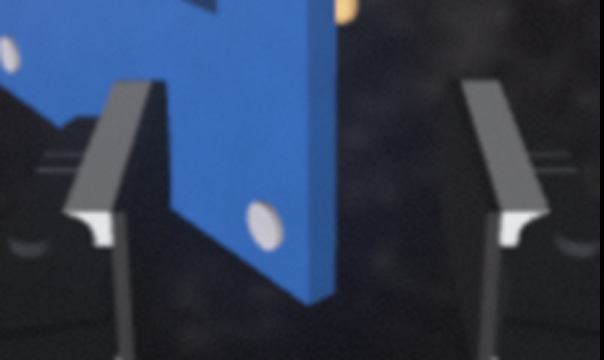

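step_arm(commands=[0,0.2,0,0,0.35,0,0,0,0,0.3,0,0,0,0,0.25,0,0,0,0,0.22,0,0,0,0,0.2,0,0,0,0,0.2,0,0,0,0,0.2,0,0,0,0,0.2,0,0,0,0,0.2,0,0,0,0,0.2], grip_force=20)

```text
clock: 4.98
tool_pos: [0.6536, 0.2046, 0.1224]
tool_rot: [-1.557, -0.248, 0.248]
ft_force: [-0.5, -0.3, 1.5]
width: 0.2
```

```bash
python3 look.py a3 wrist,180,200,200,150,2 side,220,150,100,110,3.8
```

```text
4.98 [0.6536 0.2046 0.1224] 0.3162 0.2 [-0.5 -0.3  1.5]
```

View pics/a3.png

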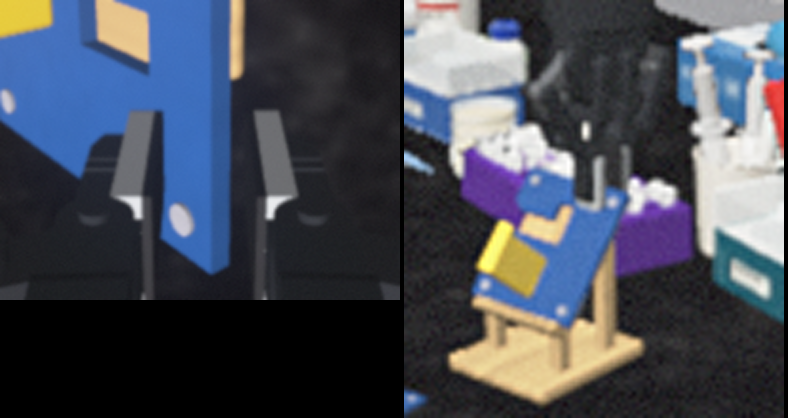

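```bash
python3 - <<'E'
from plan import *
print(plan([(bw(43.4,-22,.132),.3175,5),(bw(26.1,-22,.1385),.3175,5)],[.17,.145]))
E
```

```text
[-0.3, -0.2, 0.0, 0.0, 0.17, -0.4, -0.2, 0.1, 0.0, 0.17, -0.3, -0.2, 0.0, 0.0, 0.17, -0.4, -0.2, 0.0, -0.1, 0.17, -0.3, -0.2, 0.0, 0.0, 0.17, -0.3, -0.1, 0.0, 0.0, 0.145, -0.4, -0.1, 0.0, 0.0, 0.145, -0.3, -0.2, 0.0, 0.0, 0.145, -0.4, -0.1, 0.0, 0.0, 0.145, -0.3, -0.1, 0.0, 0.0, 0.145]
(array([0.62097891, 0.19492176, 0.13835559]), np.float64(0.31798892204576323))
```

step_arm(commands=[-0.3,-0.1,0.0,0.0,0.18,-0.4,-0.2,0.1,0.0,0.17,-0.3,-0.2,0.0,0.0,0.17,-0.4,-0.2,0.0,0,0.17,-0.3,-0.2,0.0,0.0,0.17,-0.3,-0.1,0.0,0.0,0.16,-0.4,-0.1,0.0,0.0,0.16,-0.3,-0.2,0.0,0.0,0.15,-0.4,-0.1,0.0,0.0,0.145,-0.3,-0.1,0.0,0.0,0.145])

```text
clock: 5.92
tool_pos: [0.6204, 0.1948, 0.1374]
tool_rot: [-1.557, -0.248, 0.249]
ft_force: [0.2, -0.4, 0.4]
width: 0.142
```

```bash
python3 look.py a4 wrist,130,80,280,280,1.3 side,220,150,100,110,3.8
```

```text
5.92 [0.6204 0.1948 0.1374] 0.3162 0.142 [ 0.2 -0.4  0.4]
```

View pics/a4.png

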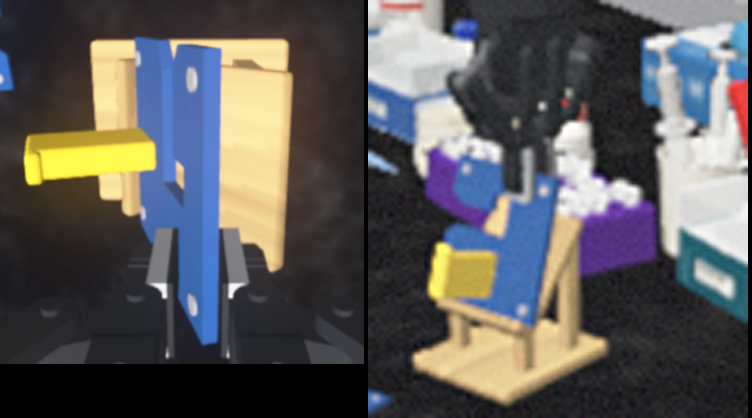

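```bash
python3 - <<'E'
from plan import *
print(plan([(bw(6,-22,.1415),.3175,7)],[.11]))
E
```

```text
[-0.3, -0.1, 0.0, 0.0, 0.11, -0.3, 0.0, 0.0, 0.0, 0.11, -0.2, -0.1, 0.0, 0.0, 0.11, -0.3, 0.0, 0.0, 0.0, 0.11, -0.3, -0.1, 0.0, -0.1, 0.11, -0.3, -0.1, 0.0, 0.0, 0.11, -0.3, 0.0, 0.0, 0.0, 0.11]
(array([0.60131909, 0.18860026, 0.14139317]), np.float64(0.3178700790545462))
```

step_arm(commands=[-0.3,-0.1,0.0,0.0,0.14,-0.3,0.0,0.0,0.0,0.13,-0.2,-0.1,0.0,0.0,0.125,-0.3,0.0,0.0,0.0,0.12,-0.3,-0.1,0.0,0,0.11,-0.3,-0.1,0.0,0.0,0.11,-0.3,0.0,0.0,0.0,0.11,0,0,0,0,0.1,0,0,0,0,0.1,0,0,0,0,0.1])

```text
clock: 6.85
tool_pos: [0.6022, 0.1888, 0.1414]
tool_rot: [-1.557, -0.248, 0.248]
ft_force: [0.4, -0.2, 0.1]
width: 0.098
```

```bash
python3 look.py a5 wrist,130,80,280,280,1.3 side,220,150,100,110,3.8
```

```text
6.85 [0.6022 0.1888 0.1414] 0.3161 0.098 [ 0.4 -0.2  0.1]
```

View pics/a5.png

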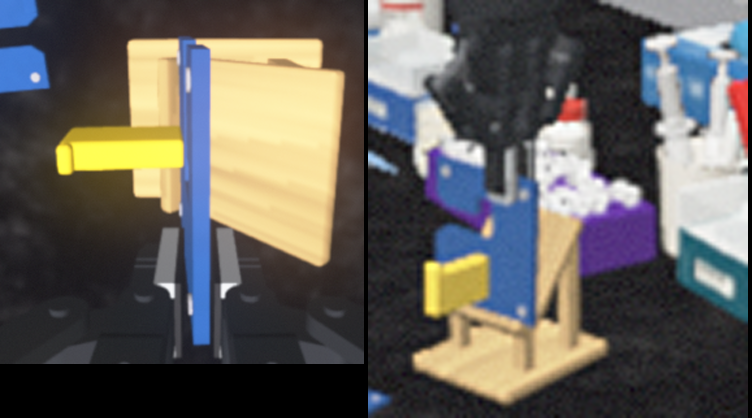

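Nearly upright, still on the ledge. Now squeeze at 70 N.

step_arm(commands=[0,0,0,0,0.07,0,0,0,0,0.05,0,0,0,0,0,0,0,0,0,0,0,0,0,0,0,0,0,0,0,0,0,0,0,0,0,0,-0.5,0,0,0,0,-0.5,0,0,0,0,0,0,0,0], grip_force=70)

```text
clock: 7.78
tool_pos: [0.6041, 0.1893, 0.1526]
tool_rot: [-1.556, -0.252, 0.243]
ft_force: [-0.0, -0.9, -1.6]
width: 0.031
```

```bash
python3 look.py a6 wrist,130,80,280,280,1.3 side,220,150,100,110,3.8
```

```text
7.78 [0.6041 0.1893 0.1526] 0.3157 0.031 [-0.  -0.9 -1.6]
```

View pics/a6.png

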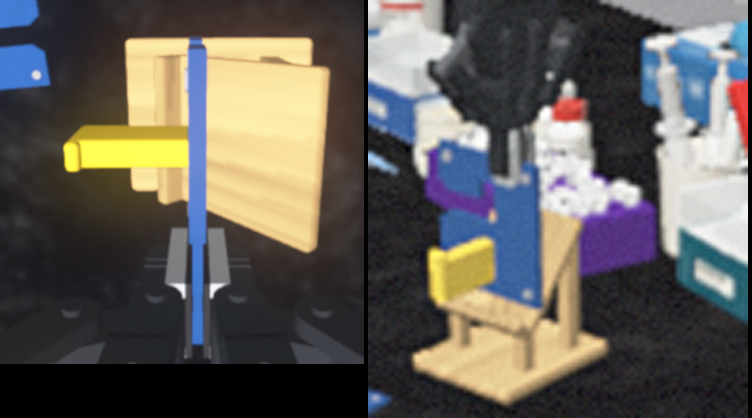

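```bash
python3 - <<'E'
from plan import *
print(plan([((.604,.189,.222),.3157,4),((.50,.05,.222),.2,6),((.5,-.13,.222),.1,6),((.54,-.27,.222),.03,6),((.54,-.27,.222),.03,8)],[0]*5))
E
```

```text
[0.0, -1.8, 0.0, 0.0, 0.0, 0.0, -1.7, 0.0, 0.0, 0.0, 0.1, -1.8, 0.0, 0.0, 0.0, 0.0, -1.7, 0.0, 0.0, 0.0, -2.4, 0.0, -1.7, 1.1, 0.0, -2.3, 0.0, -1.7, 1.1, 0.0, -2.3, 0.0, -1.7, 1.1, 0.0, -2.3, 0.0, -1.8, 1.1, 0.0, -2.2, 0.0, -1.9, 1.1, 0.0, -2.2, 0.0, -1.9, 1.1, 0.0]
[-0.6, 0.0, -2.9, 1.0, 0.0, -0.6, 0.0, -3.0, 0.9, 0.0, -0.5, 0.0, -2.9, 1.0, 0.0, -0.4, 0.0, -3.0, 0.9, 0.0, -0.4, 0.0, -3.0, 1.0, 0.0, -0.4, 0.0, -2.9, 1.0, 0.0, 0.4, 0.0, -2.4, 0.7, 0.0, 0.5, 0.0, -2.4, 0.6, 0.0, 0.5, 0.0, -2.4, 0.7, 0.0, 0.5, 0.0, -2.4, 0.7, 0.0]
[0.6, 0.0, -2.3, 0.6, 0.0, 0.5, 0.0, -2.4, 0.7, 0.0, 0.0, 0.0, 0.0, 0.0, 0.0, 0.0, 0.0, 0.0, 0.0, 0.0, 0.0, 0.0, 0.0, 0.0, 0.0, 0.0, 0.0, 0.0, 0.0, 0.0, 0.0, 0.0, 0.0, 0.0, 0.0, 0.0, 0.0, 0.0, 0.0, 0.0, 0.0, 0.0, 0.0, 0.0, 0.0, 0.0, 0.0, 0.0, 0.0, 0.0]
(array([ 0.53971204, -0.27009741,  0.22182799]), np.float64(0.02969118941670124))
```

step_arm(commands=[0.0,-1.8,0.0,0.0,0.0,0.0,-1.7,0.0,0.0,0.0,0.1,-1.8,0.0,0.0,0.0,0.0,-1.7,0.0,0.0,0.0,-2.4,0.0,-1.7,1.1,0.0,-2.3,0.0,-1.7,1.1,0.0,-2.3,0.0,-1.7,1.1,0.0,-2.3,0.0,-1.8,1.1,0.0,-2.2,0.0,-1.9,1.1,0.0,-2.2,0.0,-1.9,1.1,0.0])

```text
clock: 8.72
tool_pos: [0.4989, 0.0487, 0.2214]
tool_rot: [-1.565, -0.159, 0.156]
ft_force: [0.3, -0.9, -1.4]
width: 0.038
```

step_arm(commands=[-0.6,0.0,-2.9,1.0,0.0,-0.6,0.0,-3.0,0.9,0.0,-0.5,0.0,-2.9,1.0,0.0,-0.4,0.0,-3.0,0.9,0.0,-0.4,0.0,-3.0,1.0,0.0,-0.4,0.0,-2.9,1.0,0.0,0.4,0.0,-2.4,0.7,0.0,0.5,0.0,-2.4,0.6,0.0,0.5,0.0,-2.4,0.7,0.0,0.5,0.0,-2.4,0.7,0.0])

```text
clock: 9.55
tool_pos: [0.526, -0.2256, 0.2213]
tool_rot: [-1.571, -0.041, 0.039]
ft_force: [1.6, -0.4, -0.8]
width: 0.035
```

step_arm(commands=[0.6,0.0,-2.3,0.6,0.0,0.5,0.0,-2.4,0.7,0.0,0.0,0.0,0.0,0.0,0.0,0.0,0.0,0.0,0.0,0.0,0.0,0.0,0.0,0.0,0.0,0.0,0.0,0.0,0.0,0.0,0.0,0.0,0.0,0.0,0.0,0.0,0.0,0.0,0.0,0.0,0.0,0.0,0.0,0.0,0.0,0.0,0.0,0.0,0.0,0.0])

```text
clock: 10.38
tool_pos: [0.5386, -0.27, 0.2215]
tool_rot: [-1.571, -0.024, 0.024]
ft_force: [0.5, -0.7, -0.8]
width: 0.032
```

```bash
python3 look.py b1 wrist,0,0,560,420,1.4; python3 - <<'E'
from plan import *
o=bot.observe(); c=bot.calibration("wrist"); print(o['clock'],o['tool_pos'].tolist(),o['tool_rot'].tolist(),c['rvec'].tolist(),c['tvec'].tolist())
for t in ["stand_pin","pin_head","bracket_seat","bracket_mouth","keeper_hinge"]:
    print(t,[(np.round(x['uv'],1).tolist(),round(x['score'],2)) for x in bot.tip_of(t,"wrist")])
E
```

```text
10.38 [ 0.5386 -0.27    0.2215] 0.0306 0.032 [ 0.5 -0.7 -0.8]
10.4333 [0.5386742630053313, -0.2701150252740415, 0.22143948105169886] [-1.5707442785013654, -0.023968963888081483, 0.023803443020991813] [-2.8465999820944443, -0.041587767605518085, -0.007041953953902782] [-0.5316335703205871, -0.3040010262214301, 0.2764369549960637]
stand_pin [([446.7, 45.4], 0.97), ([227.9, 190.8], 0.55)]
pin_head [([417.7, 47.8], 0.59)]
bracket_seat [([280.9, 220.3], 0.71)]
bracket_mouth [([281.0, 111.8], 0.86)]
keeper_hinge [([280.3, 219.6], 0.15)]
```

View pics/b1.png

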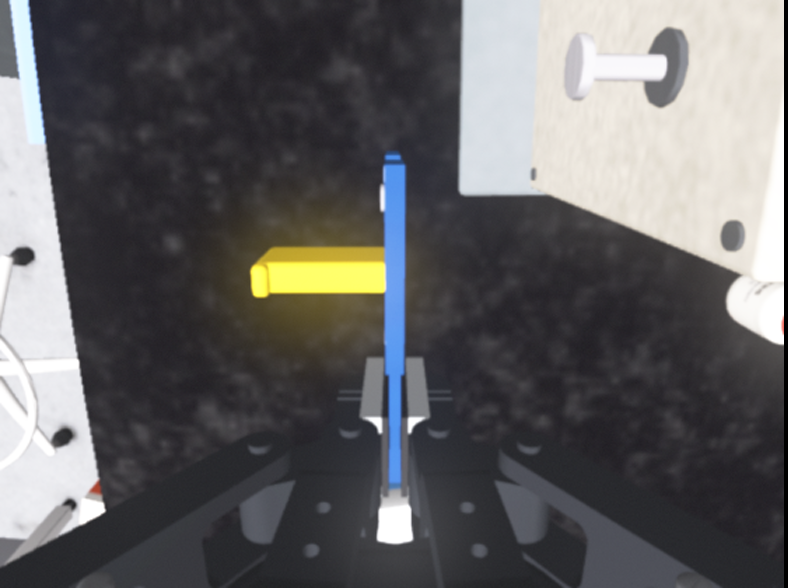

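```bash
python3 -c "
from h import *
print(ray('side',(282,211)),ray('scene',(282,211)))
o=bot.observe()
print(proj('side',o['tool_pos']),proj('scene',o['tool_pos']))"
python3 look.py b2 side,320,120,160,160,3 scene,300,90,110,160,2.8
```

```text
(array([ 0.0956761 , -0.75853927,  0.52173403]), array([ 0.4854136 ,  0.79524569, -0.36326014])) (array([-0.07335961,  0.42606193,  0.53876796]), array([ 0.74498535, -0.47564563, -0.4677158 ]))
[[361.26107546 238.9471816 ]] [[396.19967776 148.24519168]]
10.68 [ 0.5386 -0.2705  0.2213] 0.03 0.034 [-0.   0.1 -1.1]
```

View pics/b2.png

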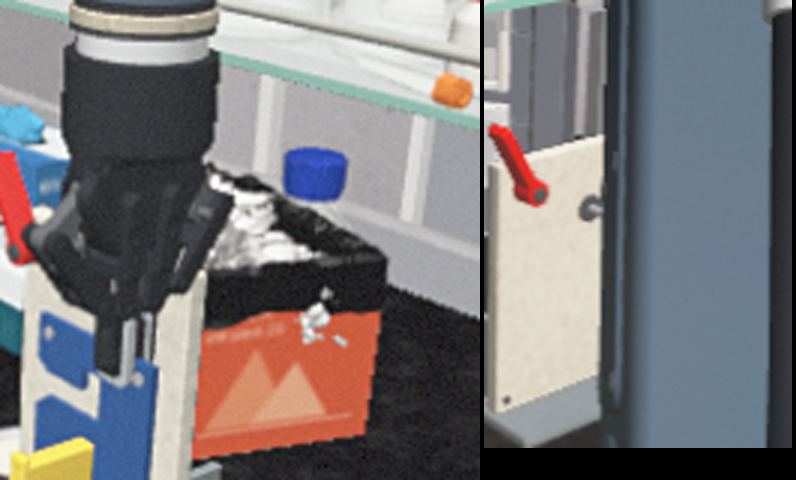

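```bash
python3 - <<'E'
from plan import *
im=bot.snapshot("side"); o=bot.observe(); Rt=R.from_rotvec(o['tool_rot'])
k=6; x0,y0,w,h=320,170,100,85
big=cv2.resize(im[y0:y0+h,x0:x0+w],None,fx=k,fy=k,interpolation=cv2.INTER_CUBIC)
big=cv2.convertScaleAbs(big,alpha=1.6,beta=30)
for hh in range(0,80,10):
    pts=[]
    for x in range(-40,41,10):
        p=Rt.apply([x/1000,.011-hh/1000,0])+o['tool_pos']; uv=(proj("side",p)[0]-[x0,y0])*k; pts.append(uv)
        cv2.circle(big,tuple(int(a) for a in uv),3,(0,255,255) if x else (0,0,255),-1)
    cv2.putText(big,str(hh),tuple(int(a) for a in pts[-1]),0,.5,(0,255,0),1)
cv2.imwrite("pics/b3.png",big)
E
```

```text
(no output)
```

View pics/b3.png

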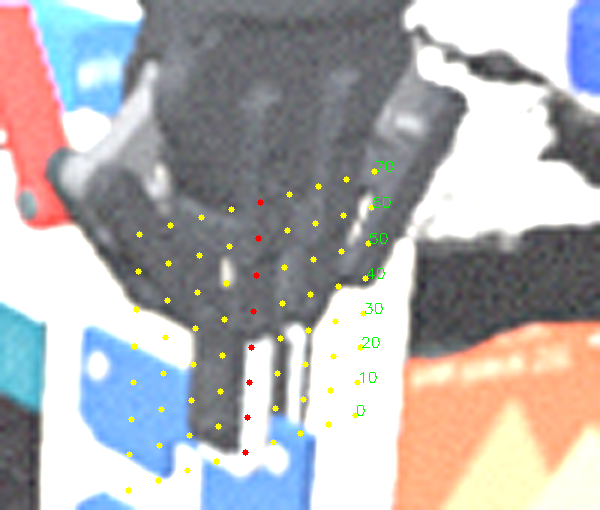

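```bash
python3 - <<'E'
from plan import *
c=dict(bot.calibration("wrist")); c['rvec']=np.array([-2.8465999820944443, -0.041587767605518085, -0.007041953953902782]);c['tvec']=np.array([-0.5316335703205871, -0.3040010262214301, 0.2764369549960637])
tp=np.array([0.53867,-0.270115,0.22144]); Rt=R.from_rotvec([-1.5707442785013654, -0.023968963888081483, 0.023803443020991813])
for q in [(446.4,47.9),(446.7,45.4),(417.9,48.6),(417.7,47.8)]: print(q,onz("wrist",q,.18,c).round(4))
for y in (45,-45):
  for z in (0,.0036,.007): print(y,z,proj("wrist",Rt.apply([0,-z,.022+y/1000])+tp,c)[0].round(1))
# board top corner -y, face: image (755,280)/1.4 ; hole
print(onz("wrist",(753/1.4,278/1.4),.236,c))
print(onz("wrist",(535/1.4,190/1.4),.008,c),"lower")
print("peg",[proj("wrist",Rt.apply([-.030-.02,.0964-.0-.04+.0,.022])+tp,c)[0]])
E
```

```text
(446.4, 47.9) [ 0.6093 -0.1727  0.18  ]
(446.7, 45.4) [ 0.6093 -0.1716  0.18  ]
(417.9, 48.6) [ 0.5967 -0.1736  0.18  ]
(417.7, 47.8) [ 0.5965 -0.1732  0.18  ]
45 0 [278.6 118.4]
45 0.0036 [278.5 119.1]
45 0.007 [278.4 119.8]
-45 0 [279.3 339. ]
-45 0.0036 [279.3 344.5]
-45 0.007 [279.2 349.9]
[ 0.62466469 -0.22531527  0.236     ]
[ 0.63153009 -0.22900399  0.008     ] lower
peg [array([185.0312853 , 199.13320326])]
```

```bash
python3 - <<'E'
from plan import *
print(plan([((.5,-.13,.222),.1,5),((.50,.05,.222),.2,6),((.604,.189,.222),.3157,6),((.604,.189,.222),.3157,3),],[0]*5))
E
```

```text
[-0.7, 0.0, 2.8, -0.8, 0.0, -0.6, 0.0, 2.9, -0.8, 0.0, -0.6, 0.0, 2.8, -0.8, 0.0, -0.6, -0.1, 2.9, -0.8, 0.0, -0.5, 0.0, 2.8, -0.8, 0.0, 0.3, 0.0, 3.0, -1.0, 0.0, 0.3, 0.0, 3.0, -0.9, 0.0, 0.4, 0.0, 3.0, -1.0, 0.0, 0.5, 0.0, 2.9, -0.9, 0.0, 0.5, 0.0, 3.0, -1.0, 0.0]
[0.5, 0.0, 3.0, -0.9, 0.0, 2.2, 0.0, 1.9, -1.1, 0.0, 2.2, 0.0, 1.9, -1.1, 0.0, 2.2, 0.0, 1.8, -1.1, 0.0, 2.2, 0.0, 1.8, -1.2, 0.0, 2.3, 0.0, 1.8, -1.1, 0.0, 2.4, 0.0, 1.7, -1.1, 0.0, 0.0, 0.0, 0.0, 0.0, 0.0, 0.0, 0.0, 0.0, 0.0, 0.0, 0.0, 0.0, 0.0, 0.0, 0.0]
(array([0.60411438, 0.18922943, 0.22227485]), np.float64(0.3160877396321137))
```

step_arm(commands=[-0.7,0.0,2.8,-0.8,0.0,-0.6,0.0,2.9,-0.8,0.0,-0.6,0.0,2.8,-0.8,0.0,-0.6,-0.1,2.9,-0.8,0.0,-0.5,0.0,2.8,-0.8,0.0,0.3,0.0,3.0,-1.0,0.0,0.3,0.0,3.0,-0.9,0.0,0.4,0.0,3.0,-1.0,0.0,0.5,0.0,2.9,-0.9,0.0,0.5,0.0,3.0,-1.0,0.0])

```text
clock: 11.67
tool_pos: [0.5006, 0.0212, 0.2226]
tool_rot: [-1.566, -0.145, 0.144]
ft_force: [0.8, -0.7, -1.2]
width: 0.031
```

step_arm(commands=[0.5,0.0,3.0,-0.9,0.0,2.2,0.0,1.9,-1.1,0.0,2.2,0.0,1.9,-1.1,0.0,2.2,0.0,1.8,-1.1,0.0,2.2,0.0,1.8,-1.2,0.0,2.3,0.0,1.8,-1.1,0.0,2.4,0.0,1.7,-1.1,0.0,0.0,0.0,0.0,0.0,0.0,0.0,0.0,0.0,0.0,0.0,0.0,0.0,0.0,0.0,0.0])

```text
clock: 12.5
tool_pos: [0.6033, 0.189, 0.2218]
tool_rot: [-1.557, -0.247, 0.25]
ft_force: [0.1, -1.2, -1.0]
width: 0.037
```

```bash
python3 - <<'E'
from plan import *
o=bot.observe();print(o['tool_pos'],yaw_of(o),o['ft_force'])
print(plan([((.6035,.189,.150),.3157,6),((.6035,.189,.143),.3157,4)],[0]*5))
E
```

```text
[0.60327791 0.1889552  0.22184927] 0.3164248318418009 [ 0.11963909 -1.19247464 -0.97147152]
[0.0, 1.2, 0.0, 0.0, 0.0, 0.0, 1.2, 0.0, 0.0, 0.0, 0.0, 1.2, 0.0, 0.0, 0.0, 0.0, 1.2, 0.0, 0.0, 0.0, 0.0, 1.2, 0.0, 0.0, 0.0, 0.0, 1.2, 0.0, 0.0, 0.0, 0.0, 0.2, 0.0, 0.0, 0.0, 0.0, 0.1, 0.0, 0.0, 0.0, 0.0, 0.2, 0.0, 0.0, 0.0, 0.0, 0.2, 0.0, 0.0, 0.0]
(array([0.60327791, 0.1889552 , 0.14284927]), np.float64(0.3164248318418009))
```

step_arm(commands=[0.0,1.2,0.0,0.0,0.0,0.0,1.2,0.0,0.0,0.0,0.0,1.2,0.0,0.0,0.0,0.0,1.2,0.0,0.0,0.0,0.0,1.2,0.0,0.0,0.0,0.0,1.2,0.0,0.0,0.0,0.0,0.2,0.0,0.0,0.0,0.0,0.2,0.0,0.0,0.0,0.0,0.1,0.0,0.0,0.0,0.0,0,0.0,0.0,0.0])

```text
clock: 13.33
tool_pos: [0.6032, 0.1891, 0.1456]
tool_rot: [-1.557, -0.247, 0.25]
ft_force: [-3.4, -1.2, 1.6]
width: 0.037
```

```bash
python3 look.py c1 wrist,130,80,280,280,1.3 side,220,150,100,110,3.8
```

```text
13.33 [0.6032 0.1891 0.1456] 0.3165 0.037 [-3.4 -1.2  1.6]
```

View pics/c1.png

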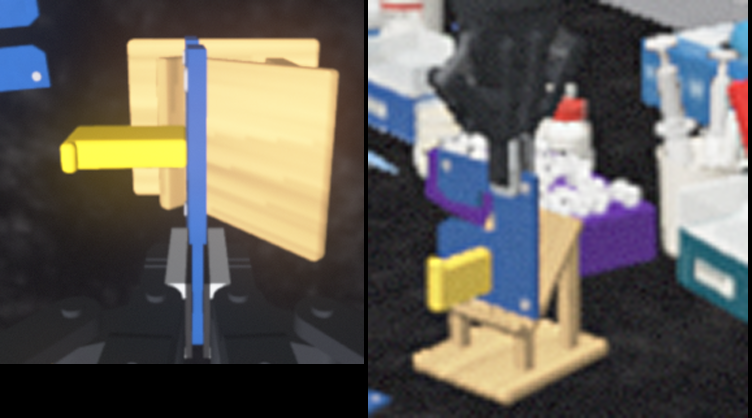

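step_arm(commands=[-0.1,0,0.0,0.0,0.0,-0.1,0,0.0,0.0,0.0,0,0.1,0.0,0.0,0.0,0.0,0.1,0.0,0.0,0.0,0.0,0.1,0.0,0.0,0.0,0.0,0,0.0,0.0,0.0,0.0,0,0.0,0.0,0.0,0.0,0,0.0,0.0,0.0,0.0,0,0.0,0.0,0.0,0.0,0,0.0,0.0,0.0])

```text
clock: 14.27
tool_pos: [0.6036, 0.1888, 0.1452]
tool_rot: [-1.557, -0.251, 0.245]
ft_force: [-3.4, -1.6, 13.4]
width: 0.032
```

```bash
python3 look.py c2 wrist,130,80,280,280,1.3 side,220,150,100,110,3.8
```

```text
14.27 [0.6036 0.1888 0.1452] 0.3162 0.032 [-3.4 -1.6 13.4]
```

View pics/c2.png

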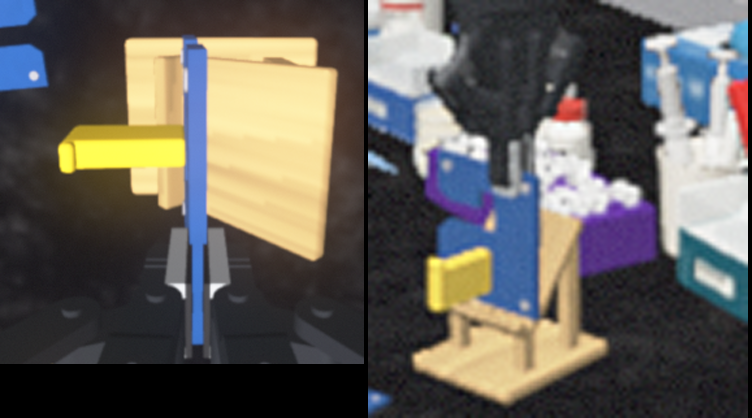

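step_arm(commands=[0,-0.3,0.0,0.0,0.0,0,0,0.0,0.0,0.06,0,0,0.0,0.0,0.08,0.0,0,0.0,0.0,0.09,0.0,-0.2,0.0,0.0,0.09,0.0,-0.2,0.0,0.0,0.09,0.0,-0.2,0.0,0.0,0.09,0.0,0,0.0,0.0,0.09,0.0,0,0.0,0.0,0.09,0.0,0,0.0,0.0,0.09], grip_force=20)

```text
clock: 15.2
tool_pos: [0.6023, 0.1887, 0.1513]
tool_rot: [-1.556, -0.248, 0.248]
ft_force: [0.1, -0.1, 0.1]
width: 0.09
```

```bash
python3 look.py c3 wrist,130,80,280,280,1.3 side,240,160,60,60,6.5
```

```text
15.2 [0.6023 0.1887 0.1513] 0.3161 0.09 [ 0.1 -0.1  0.1]
```

View pics/c3.png

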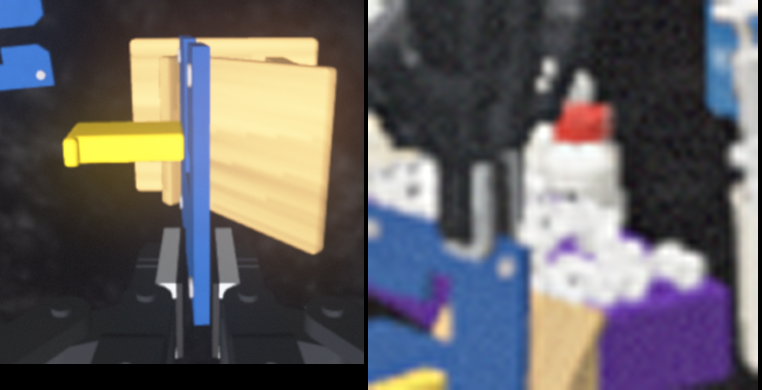

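step_arm(commands=[0,0,0,0,0.07,0,0,0,0,0.05,0,0,0,0,0,0,0,0,0,0,0,0,0,0,0,0,0,0,0,0,0,0,0,0,0,-0.1,-0.5,0,0,0,-0.1,-0.5,0,0,0,0,-0.5,0,0,0], grip_force=80)

```text
clock: 16.13
tool_pos: [0.6, 0.188, 0.1666]
tool_rot: [-1.556, -0.248, 0.248]
ft_force: [-0.3, 0.0, -1.1]
width: 0.022
```

```bash
python3 look.py c4 wrist,130,80,280,280,1.3 side,220,150,100,110,3.8
```

```text
16.13 [0.6    0.188  0.1666] 0.3161 0.022 [-0.3  0.  -1.1]
```

View pics/c4.png

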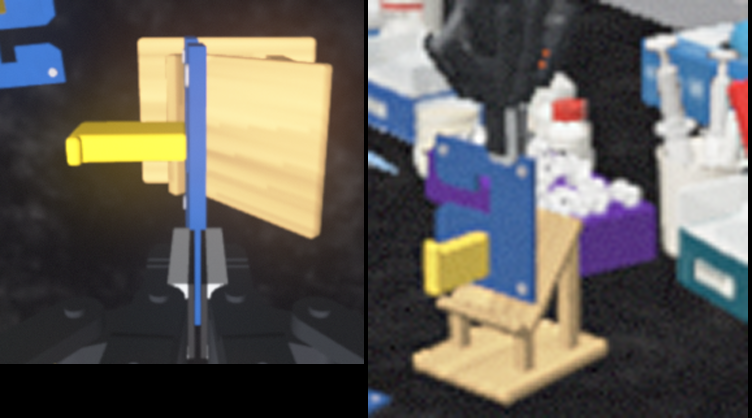

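```bash
python3 - <<'E'
from plan import *
print(plan([((.600,.188,.230),.3157,3),((.50,.05,.228),.2,6),((.5,-.13,.228),.1,6),((.54,-.27,.228),.035,6),((.54,-.27,.228),.035,9)],[0]*5))
E
```

```text
[0.0, -2.1, 0.0, 0.0, 0.0, -0.1, -2.1, 0.0, 0.0, 0.0, 0.0, -2.0, 0.0, 0.0, 0.0, -2.3, 0.0, -1.7, 1.1, 0.0, -2.3, 0.1, -1.7, 1.1, 0.0, -2.2, 0.0, -1.7, 1.1, 0.0, -2.2, 0.0, -1.8, 1.1, 0.0, -2.2, 0.0, -1.9, 1.1, 0.0, -2.1, 0.1, -1.8, 1.2, 0.0, -0.6, 0.0, -2.9, 0.9, 0.0]
[-0.5, 0.0, -3.0, 1.0, 0.0, -0.5, 0.0, -3.0, 0.9, 0.0, -0.5, 0.0, -2.9, 1.0, 0.0, -0.4, 0.0, -3.0, 0.9, 0.0, -0.3, 0.0, -3.0, 1.0, 0.0, 0.4, 0.0, -2.4, 0.6, 0.0, 0.5, 0.0, -2.4, 0.6, 0.0, 0.5, 0.0, -2.4, 0.7, 0.0, 0.5, 0.0, -2.3, 0.6, 0.0, 0.5, 0.0, -2.4, 0.6, 0.0]
[0.5, 0.0, -2.4, 0.6, 0.0, 0.0, 0.0, 0.0, 0.0, 0.0, 0.0, 0.0, 0.0, 0.0, 0.0, 0.0, 0.0, 0.0, 0.0, 0.0, 0.0, 0.0, 0.0, 0.0, 0.0, 0.0, 0.0, 0.0, 0.0, 0.0, 0.0, 0.0, 0.0, 0.0, 0.0, 0.0, 0.0, 0.0, 0.0, 0.0, 0.0, 0.0, 0.0, 0.0, 0.0, 0.0, 0.0, 0.0, 0.0, 0.0]
(array([ 0.53963779, -0.27045539,  0.22758084]), np.float64(0.0351822592497717))
```

step_arm(commands=[0.0,-2.1,0.0,0.0,0.0,-0.1,-2.1,0.0,0.0,0.0,0.0,-2.0,0.0,0.0,0.0,-2.3,0.0,-1.7,1.1,0.0,-2.3,0.1,-1.7,1.1,0.0,-2.2,0.0,-1.7,1.1,0.0,-2.2,0.0,-1.8,1.1,0.0,-2.2,0.0,-1.9,1.1,0.0,-2.1,0.1,-1.8,1.2,0.0,-0.6,0.0,-2.9,0.9,0.0])

```text
clock: 17.07
tool_pos: [0.4945, 0.0212, 0.226]
tool_rot: [-1.564, -0.14, 0.148]
ft_force: [-0.4, -0.7, -2.6]
width: 0.02
```

step_arm(commands=[-0.5,0.0,-3.0,1.0,0.0,-0.5,0.0,-3.0,0.9,0.0,-0.5,0.0,-2.9,1.0,0.0,-0.4,0.0,-3.0,0.9,0.0,-0.3,0.0,-3.0,1.0,0.0,0.4,0.0,-2.4,0.6,0.0,0.5,0.0,-2.4,0.6,0.0,0.5,0.0,-2.4,0.7,0.0,0.5,0.0,-2.3,0.6,0.0,0.5,0.0,-2.4,0.6,0.0])

```text
clock: 17.9
tool_pos: [0.5329, -0.248, 0.2265]
tool_rot: [-1.571, -0.035, 0.035]
ft_force: [0.5, 0.4, -0.1]
width: 0.022
```

step_arm(commands=[0.5,0.0,-2.4,0.6,0.0,0.0,0.0,0.0,0.0,0.0,0.0,0.0,0.0,0.0,0.0,0.0,0.0,0.0,0.0,0.0,0.0,0.0,0.0,0.0,0.0,0.0,0.0,0.0,0.0,0.0,0.0,0.0,0.0,0.0,0.0,0.0,0.0,0.0,0.0,0.0,0.0,0.0,0.0,0.0,0.0,0.0,0.0,0.0,0.0,0.0])

```text
clock: 18.73
tool_pos: [0.5389, -0.2703, 0.2264]
tool_rot: [-1.571, -0.028, 0.028]
ft_force: [1.3, -0.3, -1.2]
width: 0.024
```

```bash
python3 look.py d1 wrist,0,0,560,420,1.4; python3 look.py d2 side,310,190,120,110,6;python3 - <<'E'
from plan import *
o=bot.observe(); c=bot.calibration("wrist"); 
import pickle; pickle.dump((o,c),open('d1.pkl','wb'))
E
```

```text
18.73 [ 0.5389 -0.2703  0.2264] 0.0356 0.024 [ 1.3 -0.3 -1.2]
18.78 [ 0.5389 -0.2704  0.2264] 0.0355 0.022 [-0.9 -0.  -1.1]
```

View pics/d1.png

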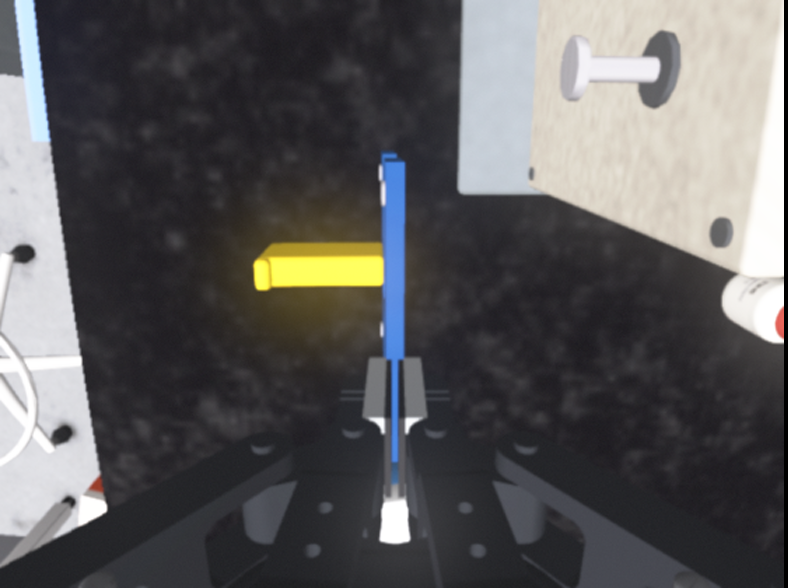

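View pics/d2.png

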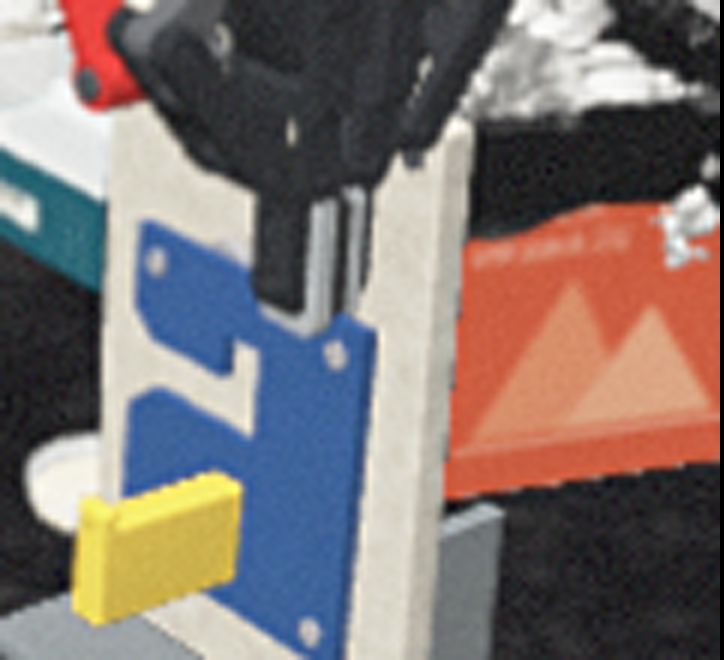

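```bash
python3 - <<'E'
from plan import *
import pickle
o,c=pickle.load(open('d1.pkl','rb')); tp=o['tool_pos'];Rt=R.from_rotvec(o['tool_rot'])
def P(x,y,zb,dy=22,dt=.006,n="side",cc=None): # bracket coords mm, zb from lower edge
    return proj(n,Rt.apply([x/1000,dt+(100-zb)/1000,(dy+y)/1000])+tp,cc)[0].round(1)
f=lambda a,b:(round(310+a/6,1),round(190+b/6,1))
print("TL",P(-2.5,45,100),f(143,220)); print("TR",P(-2.5,-45,100),f(366,325))
print("notch top +y",P(-2.5,7,80),f(233,343)); print("notch top -y corner",P(-2.5,-7,80),f(258,352))
print("chan bottom inner",P(-2.5,-7,52),f(252,437));print("chan top/notch",P(-2.5,7,67),f(222,374)); 
print("peg end top",P(-52,0,40+5))
fw=lambda a,b:(round(a/1.4,1),round(b/1.4,1))
print("wrist far top", P(0,45,100,n="wrist",cc=c), fw(394,161)," near", P(0,-45,100,n="wrist",cc=c), fw(395,460))
for q in [(572+8,68),(625,68)]: print(onz("wrist",fw(*q),.18,c))
print(onz("wrist",fw(752,276),.236,c))
E
```

```text
TL [332.9 226. ] (333.8, 226.7)
TR [370.5 245.1] (371.0, 244.2)
notch top +y [347.3 244.8] (348.8, 247.2)
notch top -y corner [353.1 247.9] (353.0, 248.7)
chan bottom inner [352.2 263.4] (352.0, 262.8)
chan top/notch [347. 252.] (347.0, 252.3)
peg end top [325.6 273.9]
wrist far top [278.6 117.4] (281.4, 115.0)  near [279.3 330.4] (282.1, 328.6)
[ 0.59643124 -0.17313443  0.18      ]
[ 0.61115194 -0.17236743  0.18      ]
[ 0.62792289 -0.22601087  0.236     ]
```

```bash
python3 - <<'E'
from plan import *
print(plan([((.6044,-.2687,.2262),.0355,7),((.6044,-.2687,.2262),.0355,3)],[0]*5))
E
```

```text
[0.9, 0.0, 0.0, 0.0, 0.0, 1.0, 0.0, 0.0, 0.0, 0.0, 0.9, 0.0, 0.0, 0.0, 0.0, 0.9, 0.0, 0.0, 0.0, 0.0, 1.0, 0.0, 0.0, 0.0, 0.0, 0.9, 0.0, 0.0, 0.0, 0.0, 1.0, 0.0, -0.1, 0.0, 0.0, 0.0, 0.0, 0.0, 0.0, 0.0, 0.0, 0.0, 0.0, 0.0, 0.0, 0.0, 0.0, 0.0, 0.0, 0.0]
(array([ 0.60486998, -0.26918207,  0.22637744]), np.float64(0.03532348435656294))
```

step_arm(commands=[0.9,0.0,0.0,0.0,0.0,1.0,0.0,0.0,0.0,0.0,0.9,0.0,0.0,0.0,0.0,0.9,0.0,0.0,0.0,0.0,1.0,0.0,0.0,0.0,0.0,0.9,0.0,0.0,0.0,0.0,1.0,0.0,-0.1,0.0,0.0,0.0,0.0,0.0,0.0,0.0,0.0,0.0,0.0,0.0,0.0,0.0,0.0,0.0,0.0,0.0])

```text
clock: 19.67
tool_pos: [0.6045, -0.269, 0.226]
tool_rot: [-1.57, -0.027, 0.029]
ft_force: [-1.0, 0.4, -1.1]
width: 0.025
```

```bash
python3 look.py e1 wrist,200,0,200,190,2.6 side,320,190,100,110,2.6;  python3 - <<'E'
from plan import *
im=cv2.imread('pics/e1.png');print(im.shape)
o=bot.observe();tp=o['tool_pos'];Rt=R.from_rotvec(o['tool_rot'])
print(yaw_of(o),[proj("wrist",Rt.apply([0,.006,z/1000])+tp)[0].round(1) for z in (67,0)])
print(onz("wrist",(282,47),.18), onz("wrist",(299,47),.18))
E
```

```text
19.67 [ 0.6045 -0.269   0.226 ] 0.0354 0.025 [-1.   0.4 -1.1]
(494, 788, 3)
0.03495646249569287 [array([278.7, 117.4]), array([279.2, 283.2])]
[ 0.60222485 -0.17362152  0.18      ] [ 0.60982358 -0.17335629  0.18      ]
```

View pics/e1.png

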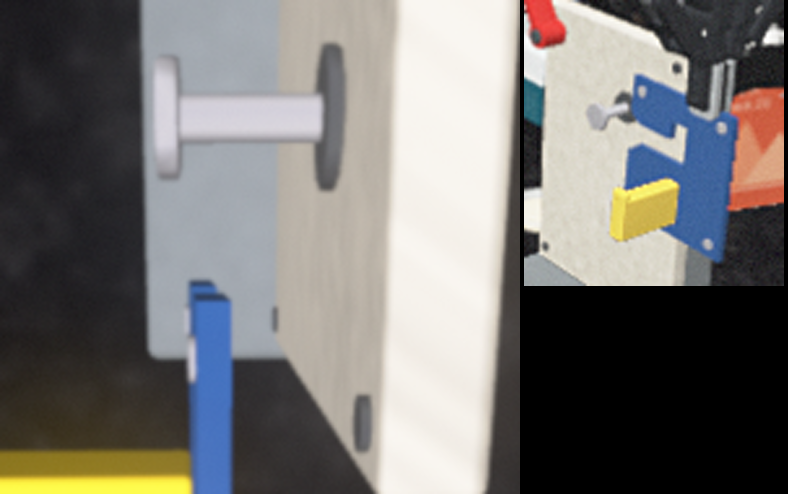

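step_arm(commands=[0,0,0.6,0,0,0,0,0.6,0,0,0,0,0.6,0,0,0,0,0.6,0,0,0,0,0.6,0,0,0,0,0.5,0,0,0,0,0.5,0,0,0,0,0.5,0,0,0,0,0,0,0,0,0,0,0,0])

```text
clock: 20.6
tool_pos: [0.6033, -0.224, 0.2264]
tool_rot: [-1.571, -0.028, 0.028]
ft_force: [0.7, -0.3, -2.2]
width: 0.018
```

```bash
python3 look.py e2 wrist,200,0,200,190,2.4 side,320,190,60,60,5
```

```text
20.6 [ 0.6033 -0.224   0.2264] 0.0358 0.018 [ 0.7 -0.3 -2.2]
```

View pics/e2.png

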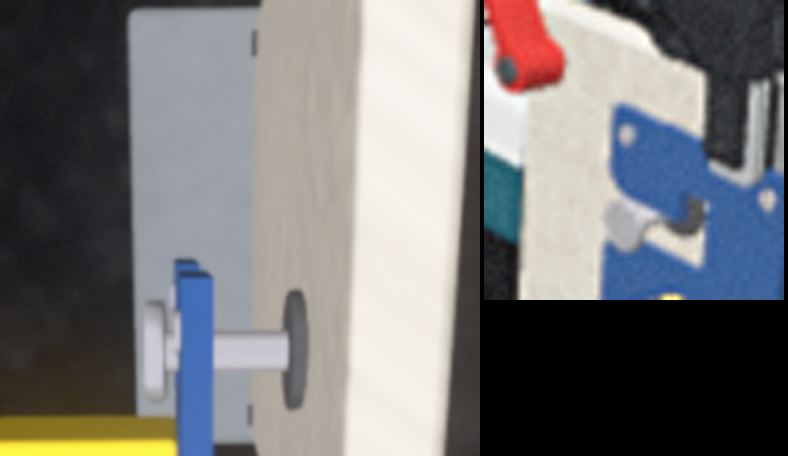

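step_arm(commands=[0,0,0.4,0,0,0,0,0.4,0,0,0,0,0.4,0,0,0,0,0.4,0,0,0,0,0.4,0,0,0,0,0.3,0,0,0,0,0.2,0,0,0,0,0.2,0,0,0,0,0,0,0,0,0,0,0,0])

```text
clock: 21.53
tool_pos: [0.6024, -0.1973, 0.2264]
tool_rot: [-1.571, -0.028, 0.028]
ft_force: [0.9, -0.6, 0.2]
width: 0.02
```

```bash
python3 look.py e3 wrist,200,40,200,190,2.4 side,320,190,70,70,4.2
```

```text
21.53 [ 0.6024 -0.1973  0.2264] 0.0353 0.02 [ 0.9 -0.6  0.2]
```

View pics/e3.png

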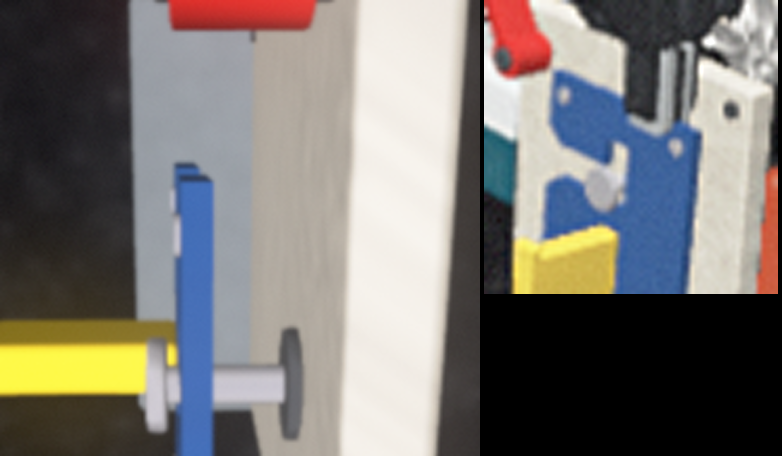

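```bash
python3 - <<'E'
from plan import *
o=bot.observe();tp=o['tool_pos'];Rt=R.from_rotvec(o['tool_rot'])
P=onz("wrist",(304,200),.18); print(P, "in tool",(Rt.inv().apply(P-tp)*1000).round(1))
bot.snapshot("wrist"); 
for t in ["stand_pin","pin_head","bracket_seat"]: print(t,[(np.round(x['uv'],1).tolist(),round(x['score'],2),(Rt.inv().apply(onz("wrist",x['uv'],.18)-tp)*1000).round(1)) for x in bot.tip_of(t,"wrist")])
# far top edge
P=onz("wrist",(281,40+177/2.4),tp[2]-.006);print("far end tool z",(Rt.inv().apply(P-tp)*1000).round(1))
E
```

```text
[ 0.61373191 -0.17278592  0.18      ] in tool [12.2 46.3 24.3]
stand_pin [([296.4, 197.0], 0.83, array([ 8.4, 46.3, 25.8]))]
pin_head [([280.5, 113.3], 0.36, array([ 0.5, 46.3, 66.4]))]
bracket_seat [([278.5, 213.6], 0.62, array([-0.6, 46.3, 17.2])), ([297.9, 21.5], 0.24, array([  8.3,  46.3, 106.1]))]
far end tool z [ 0.8  6.  68.3]
```

step_arm(commands=[-0.1,0,0.1,0,0,0,0.2,0,0,0,0,0.2,0,0,0,0,0.2,0,0,0,0,0.2,0,0,0,0,0.2,0,0,0,0,0.1,0,0,0,0,0.1,0,0,0,0,0,0,0,0,0,0,0,0,0])

```text
clock: 22.67
tool_pos: [0.6013, -0.1964, 0.2143]
tool_rot: [-1.571, -0.028, 0.028]
ft_force: [0.4, -0.2, -0.8]
width: 0.021
```

```bash
python3 look.py e4 wrist,200,40,200,190,2.4 side,320,190,70,70,4.2
```

```text
22.67 [ 0.6013 -0.1964  0.2143] 0.0351 0.021 [ 0.4 -0.2 -0.8]
```

View pics/e4.png

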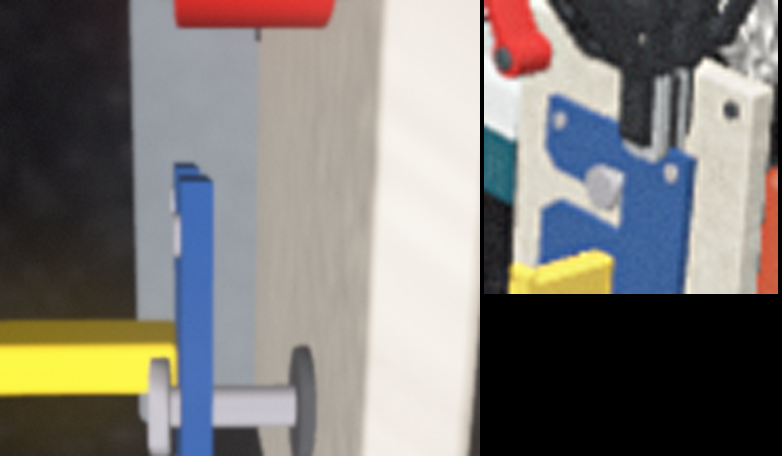

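step_arm(commands=[0,0.1,0,0,0,0,0.1,0,0,0,0,0.1,0,0,0,0,0.1,0,0,0,0,0.1,0,0,0,0,0,0,0,0,0,0,0,0,0,0,0,0,0,0,0,0,0,0,0,0,0,0,0,0])

```text
clock: 23.6
tool_pos: [0.6014, -0.1965, 0.2096]
tool_rot: [-1.571, -0.028, 0.027]
ft_force: [-0.7, 0.4, 1.1]
width: 0.018
```

```bash
python3 look.py e5 wrist,200,40,200,190,2.4 side,320,190,70,70,4.2
```

```text
23.6 [ 0.6014 -0.1965  0.2096] 0.0352 0.018 [-0.7  0.4  1.1]
```

View pics/e5.png

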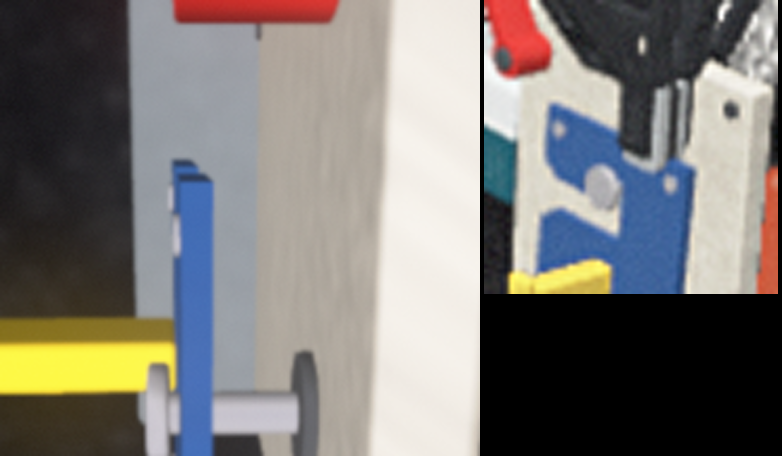

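step_arm(commands=[0,0,0,0,0.03,0,0,0,0,0.04,0,0,0,0,0.06,0,0,0,0,0.08,0,0,0,0,0.09,0,0,0,0,0.09,0,0,0,0,0.09,0,0,0,0,0.09,0,0,0,0,0.09,0,0,0,0,0.09], grip_force=20)

```text
clock: 24.53
tool_pos: [0.6013, -0.1963, 0.2093]
tool_rot: [-1.571, -0.028, 0.028]
ft_force: [-0.1, 0.8, -1.1]
width: 0.089
```

```bash
python3 look.py e6 wrist,180,40,240,320,1.6 side,310,180,90,110,4.4
```

```text
24.53 [ 0.6013 -0.1963  0.2093] 0.0352 0.089 [-0.1  0.8 -1.1]
```

View pics/e6.png

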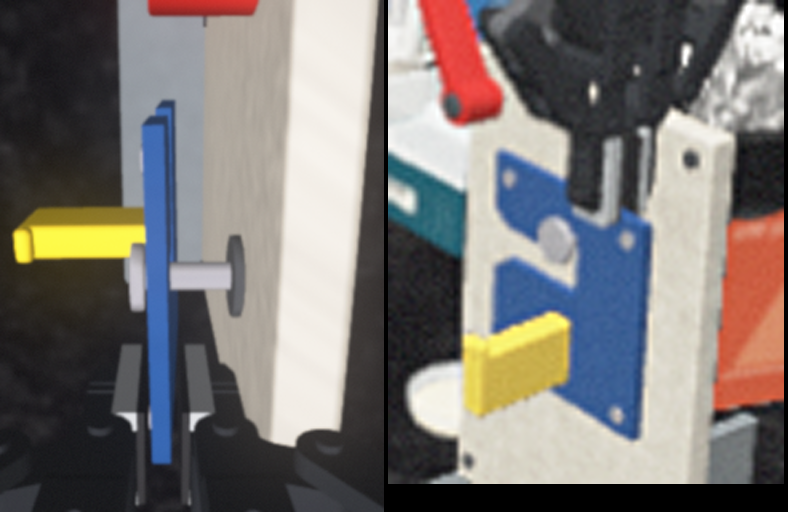

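step_arm(commands=[0,-0.2,0,0,0.09,0,-0.2,0,0,0.09,0,-0.3,0,0,0.09,0,-0.5,0,0,0.09,0,-0.8,0,0,0.09,0,-1,0,0,0.09,0,-1.5,0,0,0.09,0,-1.5,0,0,0.09,0,-1,0,0,0.09,0,0,0,0,0.0])

```text
clock: 25.47
tool_pos: [0.6029, -0.1972, 0.283]
tool_rot: [-1.574, -0.032, 0.023]
ft_force: [0.6, -1.1, 0.4]
width: 0.002
```

```bash
python3 look.py f1 wrist,150,0,260,420,1.2 side,310,180,90,110,4.4; python3 - <<'E'
from plan import *
print([(np.round(x['uv'],1).tolist(),round(x['score'],2)) for x in bot.tip_of("keeper_hinge","wrist")])
E
```

```text
25.47 [ 0.6029 -0.1972  0.283 ] 0.0352 0.002 [ 0.6 -1.1  0.4]
[([295.5, 43.8], 0.98)]
```

View pics/f1.png

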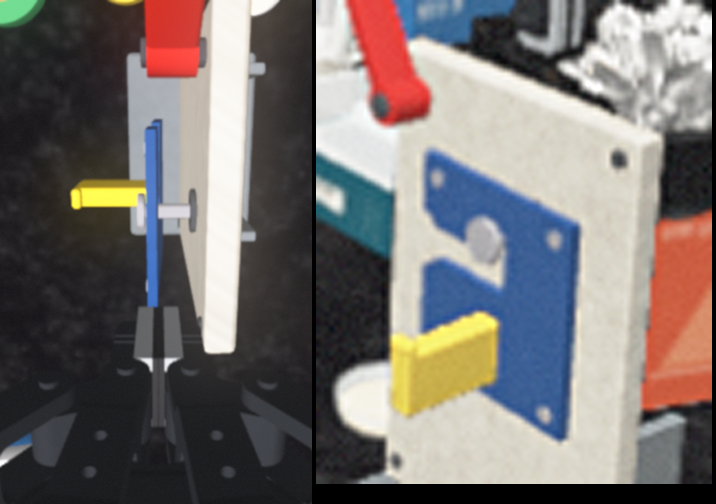

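```bash
python3 - <<'E'
from plan import *
o=bot.observe(); c=bot.calibration("wrist"); print(onz("wrist",(295.5,43.8),.216))
print(plan([((.605,-.197,.355),.0352,3),((.605,-.01,.355),.0352,7),((.605,-.01,.256),.0352,5),((.605,-.01,.256),.0352,5)],[0]*5))
E
```

```text
[ 0.60532704 -0.09700362  0.216     ]
[0.1, -2.5, 0.0, 0.0, 0.0, 0.2, -2.6, -0.1, 0.0, 0.0, 0.1, -2.5, 0.0, 0.0, 0.0, 0.1, 0.0, 2.7, 0.0, 0.0, 0.1, 0.0, 2.6, 0.0, 0.0, 0.1, 0.0, 2.7, 0.0, 0.0, 0.1, 0.0, 2.7, 0.0, 0.0, 0.1, 0.0, 2.7, 0.0, 0.0, 0.1, 0.0, 2.6, 0.0, 0.0, 0.1, 0.0, 2.7, 0.0, 0.0]
[0.0, 2.0, 0.0, 0.0, 0.0, 0.0, 2.0, 0.0, 0.0, 0.0, 0.0, 1.9, 0.0, 0.0, 0.0, 0.0, 2.0, 0.0, 0.0, 0.0, 0.0, 2.0, 0.0, 0.0, 0.0, 0.0, 0.0, 0.0, 0.0, 0.0, 0.0, 0.0, 0.0, 0.0, 0.0, 0.0, 0.0, 0.0, 0.0, 0.0, 0.0, 0.0, 0.0, 0.0, 0.0, 0.0, 0.0, 0.0, 0.0, 0.0]
(array([ 0.60537807, -0.00990867,  0.25604759]), np.float64(0.03517855161715136))
```

step_arm(commands=[0.1,-2.5,0.0,0.0,0.0,0.2,-2.6,-0.1,0.0,0.0,0.1,-2.5,0.0,0.0,0.0,0.1,0.0,2.7,0.0,0.0,0.1,0.0,2.6,0.0,0.0,0.1,0.0,2.7,0.0,0.0,0.1,0.0,2.7,0.0,0.0,0.1,0.0,2.7,0.0,0.0,0.1,0.0,2.6,0.0,0.0,0.1,0.0,2.7,0.0,0.0])

```text
clock: 26.45
tool_pos: [0.605, -0.0088, 0.3539]
tool_rot: [-1.57, -0.025, 0.029]
ft_force: [0.2, 0.1, -0.2]
width: -0.0
```

step_arm(commands=[0.0,2.0,0.0,0.0,0.0,0.0,2.0,0.0,0.0,0.0,0.0,1.9,0.0,0.0,0.0,0.0,2.0,0.0,0.0,0.0,0.0,2.0,0.0,0.0,0.0,0.0,0.0,0.0,0.0,0.0,0.0,0.0,0.0,0.0,0.0,0.0,0.0,0.0,0.0,0.0,0.0,0.0,0.0,0.0,0.0,0.0,0.0,0.0,0.0,0.0])

```text
clock: 27.28
tool_pos: [0.6066, -0.0103, 0.2578]
tool_rot: [-1.571, -0.03, 0.025]
ft_force: [-0.1, 0.2, 0.1]
width: -0.001
```

```bash
python3 look.py f2 side,280,120,150,170,3.4 scene,280,100,100,130,2.6
```

```text
27.28 [ 0.6066 -0.0103  0.2578] 0.0351 -0.001 [-0.1  0.2  0.1]
```

View pics/f2.png

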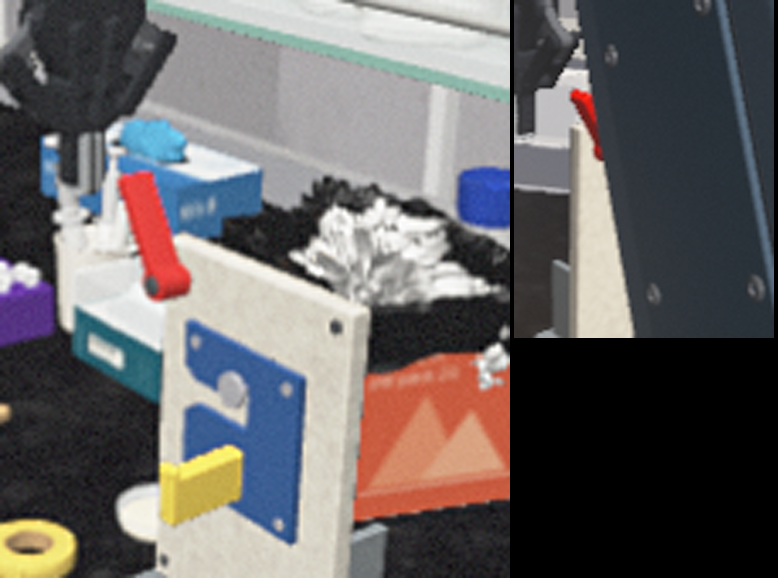

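step_arm(commands=[0,0,-1.2,0,0,0,0,-1.2,0,0,0,0,-1.2,0,0,0,0,-1.1,0,0,0,0,-1,0,0,0,0,-1,0,0,0,0,-1,0,0,0,0,-1,0,0,0,0,-1,0,0,0,0,-1,0,0])

```text
clock: 28.22
tool_pos: [0.6095, -0.118, 0.2562]
tool_rot: [-1.571, -0.028, 0.028]
ft_force: [-0.3, -0.6, -0.0]
width: 0.002
```

```bash
python3 look.py f3 side,280,120,150,170,3.4
```

```text
28.22 [ 0.6095 -0.118   0.2562] 0.0351 0.002 [-0.3 -0.6 -0. ]
```

View pics/f3.png

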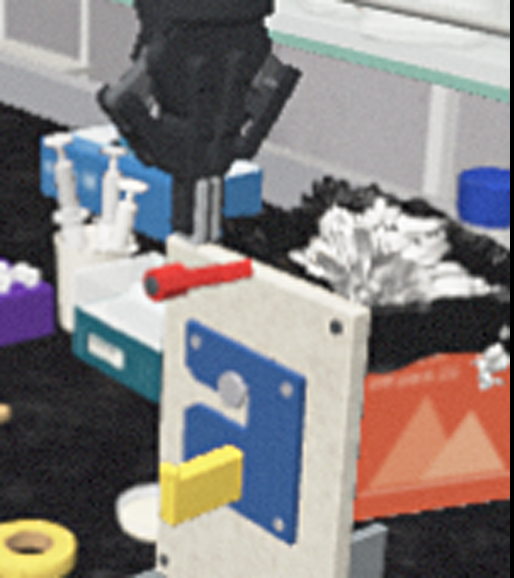

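step_arm(commands=[0,-1,0.5,0,0,0,-2,0,0,0,0,-2,0,0,0,0,-2,0,0,0,0,-1,0,0,0,0,0,0,0,0,0,0,0,0,0,0,0,0,0,0,0,0,0,0,0,0,0,0,0,0])

```text
clock: 29.1
tool_pos: [0.6087, -0.1117, 0.3348]
tool_rot: [-1.57, -0.026, 0.03]
ft_force: [-0.7, 0.5, 0.2]
width: 0.003
```

```bash
python3 look.py f4 side,300,160,100,150,3.6 wrist,120,120,300,300,1.4; python3 look.py f5 scene,0,0,560,420,1.2
```

```text
29.1 [ 0.6087 -0.1117  0.3348] 0.0352 0.003 [-0.7  0.5  0.2]
29.2 [ 0.609  -0.1119  0.3353] 0.0351 0.007 [ 0.5  0.5 -0.1]
```

View pics/f4.png

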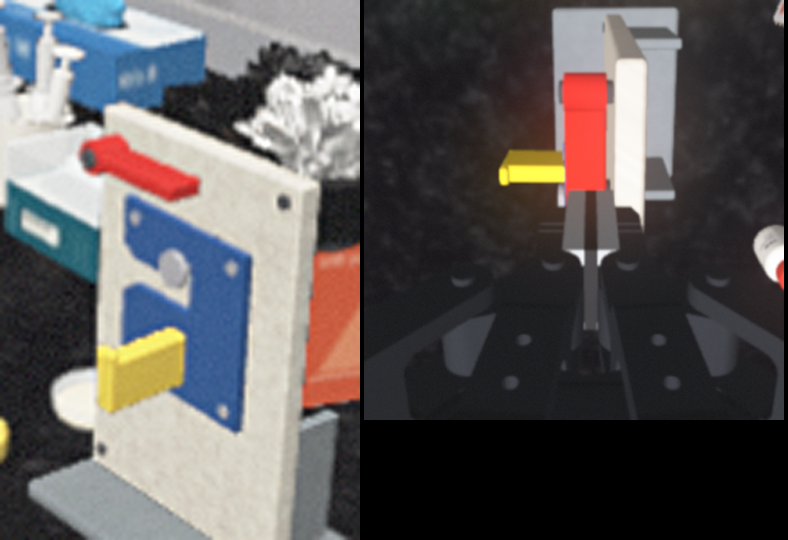

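View pics/f5.png

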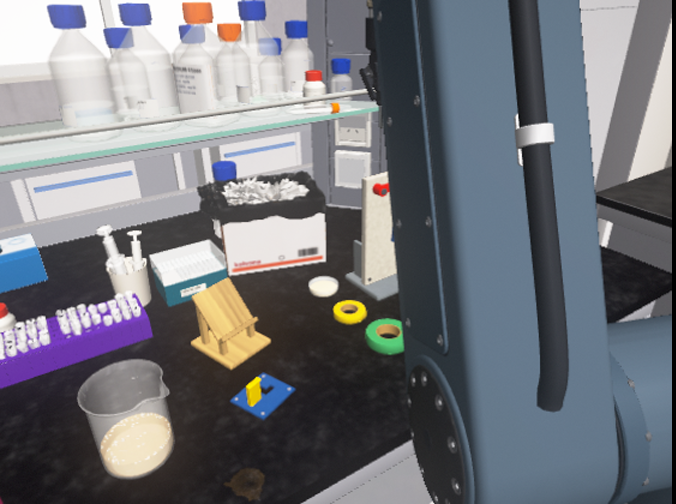

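```bash
python3 - <<'E'
from plan import *
S=np.array([.6093,-.1732,.18]); Rs=R.from_euler('z',.033)
W=lambda *a: Rs.apply(np.array(a)/1000)+S
f=lambda a,b:(round(300+a/3.6,1),round(160+b/3.6,1))
pr=lambda *a: proj("side",W(*a))[0].round(1)
print("board TL",pr(13.5,95,56),f(108,103),"TR",pr(13.5,-55,56),f(303,187))
print("hinge front",pr(-12,75,36),f(88,157))
print("tip top front",pr(-10.5,10,41),"bottom",pr(-10.5,10,31),f(175,190))
for a in (0,.1,.2): print(a,pr(-10.5,75-65*np.cos(a),36+65*np.sin(a)))
print("tip obs",f(187,186))
for x in(-10,-4): print("br TL",pr(x,45,24),f(125,195),"TR",pr(x,-45,24),f(250,258),"BR",pr(x+8,-45,-76),f(240,430))
im=bot.snapshot("side"); cv2.imwrite("pics/f6.png",cv2.resize(im[190:290,315:380],None,fx=6,fy=6,interpolation=cv2.INTER_CUBIC)); print(bot.observe()['clock'])
E
```

```text
board TL [328.7 188.3] (330.0, 188.6) TR [383.5 211.1] (384.2, 211.9)
hinge front [324.6 203.3] (324.4, 203.6)
tip top front [347.7 210.8] bottom [347.4 215.9] (348.6, 212.8)
0 [347.5 213.4]
0.1 [347.6 210. ]
0.2 [347.4 206.5]
tip obs (351.9, 211.7)
br TL [335.2 213.6] (334.7, 214.2) TR [368.3 229.3] (369.4, 231.7) BR [368.  278.4] (366.7, 279.4)
br TL [337.6 212.9] (334.7, 214.2) TR [370.9 228.5] (369.4, 231.7) BR [370.4 277.5] (366.7, 279.4)
29.3
```

View pics/f6.png

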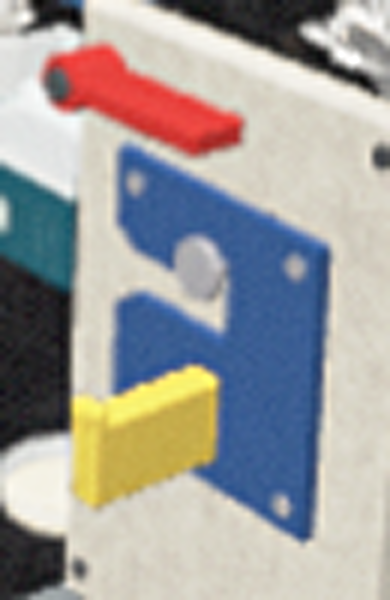

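```bash
python3 -c "
from bench import bot
print(bot.sign_off(), bot.observe()['clock'])"
```

```text
the job is handed in; nothing more can be done
the job is handed in; nothing more can be done
```

The larger blue bracket now hangs on the white stand's pin and the red keeper lies closed above it. I handed the job in at about 29 s on the robot's clock, with no verdict reported.

**How it went:**
- **Upright:** The tool can only turn about its vertical axis. So I hooked the plate's top edge between the fingers, tipped it upright on the easel ledge and squeezed it between the pads.
- **Second grip:** I carried it to the stand once, saw the gripper's links would touch the stand's board on the way down, and took it back to the ledge. There I opened the fingers to a loose cage and gripped it about 6 mm higher. It never touched the bench.
- **Hanging:** I slid the slot over the pin from the right, lowered the plate about 17 mm until the force showed it was resting, and let go.
- **Keeper:** I pushed the keeper past upright with the closed fingers and it fell shut.

**Last checks:**
- **Keeper:** In the side camera its tip is within about 1 pixel of where a fully closed keeper should be.
- **Bracket:** The pin sits in the notch behind its head. The plate hangs freely but not perfectly square: its right side is about 2–3° low and its top leans slightly forward.
- **Bystanders:** The tape rolls and dish were not touched and look unmoved in the last scene picture.
- **Robot:** The fingers were about 10 cm above the keeper and clear of everything. The highest wrist force I read was about 14 N, while pressing the plate onto the ledge.

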